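# Reset the air valve of the measuring machine

### The arm

A 6-joint arm with a two-finger parallel gripper is mounted at the origin on the work surface. World frame = base frame: x ahead of the robot, y to its left, z up, the work surface at z = 0. Lengths are in m, angles in rad, forces in N, time in s.
With the tool pointing down it reaches from about 0.425 to 0.95 m from the base axis. Payload 3.5 kg.
Tool frame: the origin (TCP) lies at the very end of the fingers, on their centre line; the grasp point (between the pads) lies 19 mm behind it; y points along the fingers, z is the direction in which the jaws open and shut, and the axes are right-handed (so a half turn about y gives the same grasp; the last joint's range is limited). The gripper opens to 85 mm and grips with 20 to 120 N. Pads are 22 mm wide; open, the fingers measure 114 mm over their backs; the gripper's body (76 mm by 85 mm) begins 54 mm behind the grasp point. The pads swing forward as they close: fully open they stand 13 mm farther back than shut.
Start: joints at [-1.448, 0.286, 1.577, -0, 1.279, -0.15], TCP at [0.182, -0.65, 0.208] pointing down, gripper open.
Joint ranges: [-2.77, 2.77], [-0.9, 2.22], [0.21, 2.48], [-1.53, 4.67], [0.24, 2.81], [-2.84, 2.84]. Speed limits (rad/s): [2.79, 2.79, 3.14, 3.14, 3.14, 3.14].

### API

Orientations are given as a unit quaternion [x, y, z, w].
In Python, from plant import ctrl, cams gives the robot as it stands.
- The arm moves only by the tool play_rows, never from a script. Its argument "steps" is a list of rows, each an object of numbers: "claw": the finger opening in cm, from 0 to 8.54; "tx", "ty", "tz": the shift along the tool's x, y, z in cm; "ax", "ay", "az": the turn, a rotation vector about the tool's x, y, z in degrees. A call has 1 to 12 rows; each row is the pose to reach, as a shift and turn from the pose commanded when the call began, along the tool's axes at that moment; what a row does not reach only later rows make up. A row lasts 1/12 s, in which the tool goes at most 41.7 mm and 7.16 degrees, less where a joint would pass 70% of its speed; a pose out of reach is approached as far as the arm can. A call with a gripper value outside its range is refused whole. The fingers move at their own pace and stop on an object; "grip_force" is the grip in N (left out, the last holds). Time passes only in rows, so rows that repeat a pose let the fingers close. It gives the time, the measured TCP pose, the force and the opening at its end, in the units of the state.
- ctrl.get_state(): the state, without advancing time (a new reading comes with each control period).
- cams.read_camera(name): name is "side" or "top" or "wrist"; returns (picture, depth): 420x560x3 uint8, blue, green, red; 420x560 float32, m along the optical axis (not along the pixel's ray), 0 where there is no reading.
- cams.camera_model(name): a dict with "intrinsics" (3x3 intrinsics, pixels), "rvec" (rotation vector, rad) and "tvec" (3), from world to camera coordinates, as OpenCV has them; the wrist camera has in their place "tool_from_camera" (4x4, takes a point from camera to tool coordinates, whose origin is the TCP and whose axes are the tool frame's). Camera axes: x right, y down, z forward; pixel columns grow to the right and rows downward; lengths in m; the calibration is good to about 2 mm. A picture is of the moment at which its call begins: read the wrist's pose just before it. camera_model takes no time and is no camera call.
- ctrl.sign_off(): hands the job in, once; it reports no verdict.
The state is a dict: "time": time; "qpos": joint angles; "dq": joint speeds; "joint_efforts": joint torques, N m; "eef_pos": TCP position; "tcp_rot": TCP orientation; "contact_force": force on the tool from outside, world axes, zero at the start; "wrist_torque": the same for the moment, N m; "opening": opening from 0.0 (shut) to 1.0 (fully open).
Only numpy, scipy, OpenCV 4.12 (cv2) and the standard library are available. Lean on these libraries where they do the work, as an engineer would, in place of code of your own. Each camera call takes 0.05 s, during which the arm holds its last target.

### The job

Pull the removable crank handle (the thicker of the two upright pieces) out of its holder, push its spigot fully home in the socket on the valve's hand wheel, and crank the wheel clockwise (seen from above) until it is closed on its stop. Then crank it back open exactly two full turns from the stop and finish there still gripping the handle in its socket: do not let go. Leave the plug gauge in the holder and the other things on the bench where they are.

Things in the scene. Friction and masses are not known exactly. Their poses are not given: they have to be found in the camera images.
- handle: Removable crank handle, standing upright and loose in one of the holder's two bores (either one): 112 mm long, about 120 g. Origin at the centre of the lower end, z up along it. From below: steel spigot 12 mm in diameter, 32 mm long, its end tapered over 4 mm; steel collar 26 mm in diameter from 32 to 38 mm; round black grip 22 mm in diameter from 38 to 112 mm (top 4 mm rounded off). Its collar rests on the holder's top, so the spigot's 32 mm are inside the bore.
- handle_collar (a point): Underside of the handle's collar, on its axis, 32 mm above the handle's lower end. Comes to rest on the rim of the wheel's socket when the spigot is fully home.
- holder: Fixed grey block 60 x 150 x 50 mm high (x, y, z) on the bench; origin at the centre of its underside. Two upright bores 15 mm wide and 42 mm deep, at y = -40 and +40 mm in its own frame: one holds the handle, the other the plug gauge.
- plug_gauge: Slender all-steel plug gauge, 120 mm long, upright in the other bore of the holder: grip 11 mm in diameter (8 mm near the top), collar 20 mm in diameter. Origin at the centre of its lower end. To be left alone.
- socket (a point): Centre of the mouth of the handle socket on the wheel: a round boss 32 mm in outer diameter, standing on the wheel's rim, 42 mm tall, with an upright bore 15 mm wide and 36 mm deep. 55 mm from the wheel's axis, 137 mm above the bench; it goes round with the wheel.
- wheel_center (a point): Point on the wheel's upright axis at the height of the socket's mouth. The spoked grey wheel (135 mm over the rim, rim's top about 105 mm above the bench) is on top of a steel valve body with two pipe legs, fixed to the bench. The highest part of the wheel besides the socket boss is its stem end, 23 mm below this point.
- wheel (a joint): Angle of the wheel in rad. 0 = closed, on its hard stop; grows as the wheel opens, counter-clockwise seen from above, one turn = 6.283, no stop within the first four turns. Starts between 2 and 7. Turns with a steady friction of about 0.12 N m (about 2 N at the handle) and stays where it is left. The handle stays upright in the socket without turning itself while the wheel turns around its spigot.
- mouse: White computer mouse, 105 x 60 x 32 mm, lying on the bench; origin under its centre. To be left alone.
- bushing: Stepped brass bushing, 40 mm in diameter, 45 mm tall, standing on the bench; origin under its centre. To be left alone.
- gauge_case: Closed wooden gauge case, 70 x 120 x 28 mm, lying on the bench on the robot's left; origin under its centre. To be left alone.
There are look-alikes about, which are no part of the job. Leave any yellow look-alike of the handle alone.

How it is judged:
On the way, in this order (a step that is already met when the one before it is completed fails the run):
1. the handle is out of the holder, held by the fingers (contact force between the fingers and handle above 2 N and contact force between handle and holder below 0.05 N and height (world z) of handle above 0.052 m), for 0.1 s.
2. the handle is fully home in the wheel's socket, held by the fingers (distance between handle_collar and socket below 0.008 m and contact force between the fingers and handle above 2 N), for 0.2 s.
3. the wheel is closed on its stop, turned with the held handle in its socket (all of step 2 and value of joint wheel below 0.06 rad), for 0.2 s.
At the end, for the whole second after the job is handed in: The wheel rests at two full turns (12.57 rad) open from its stop, within 0.2 rad (about 11 degrees); the handle is home in the wheel's socket (collar within 8 mm of the socket's mouth) and is still gripped by the fingers with more than 2 N (all of step 2 and value of joint wheel between 12.366 and 12.766 rad and not (velocity of joint wheel above 0.1 rad/s or velocity of joint wheel below -0.1 rad/s)); the arm keeps its last pose, push and grip.
It fails at once if the plug gauge is pulled out or shoved (distance of plug_gauge from where it was at the start of the episode above 0.015 m).
It fails at once if the mouse is displaced by more than 20 mm (distance of mouse from where it was at the start of the episode above 0.02 m).
It fails at once if the bushing is displaced by more than 20 mm (distance of bushing from where it was at the start of the episode above 0.02 m).
It fails at once if the gauge case is displaced by more than 20 mm (distance of gauge_case from where it was at the start of the episode above 0.02 m).
It also fails if it takes over 72 s, if anything falls off the work surface, if the arm or the gripper's body presses on something with over 40 N, if the wrist force passes 120 N, or if a joint passes its speed limit or range.

## Working session

There is one attempt and no reset: what is moved stays moved. The work goes in short steps, Python scripts to look and compute and a tool call to move; the robot and the scene stay as the last step left them, time stands still between calls to the robot, and variables do not carry over. Pictures are saved under pics/ and viewed, and the job is handed in when it is done.

Besides the shell and the picture viewer there is one more tool, called after "Request:" in YAML: its name, and indented under it one key for each argument. play_rows: Moves the arm, as the interface text tells. Its arguments: {"type":"object","properties":{"steps":{"type":"array","items":{"type":"object","properties":{"claw":{"type":"number"},"tx":{"type":"number"},"ty":{"type":"number"},"tz":{"type":"number"},"ax":{"type":"number"},"ay":{"type":"number"},"az":{"type":"number"}}}},"grip_force":{"type":"number"}},"required":["steps"]}

```bash
ls; mkdir -p pics
cat > h.py <<'E'
import numpy as np, cv2
from plant import ctrl, cams
from scipy.spatial.transform import Rotation as R
def deproj(name,d,us,vs,pose=None):
    m=cams.camera_model(name);K=np.array(m["intrinsics"])
    z=d; pc=np.stack([(us-K[0,2])/K[0,0]*z,(vs-K[1,2])/K[1,1]*z,z],-1)
    if "rvec" in m:
        Rm=cv2.Rodrigues(np.array(m["rvec"],float))[0];t=np.array(m["tvec"],float).ravel()
        return (pc-t)@Rm
    T=np.array(m["tool_from_camera"]);pt=pc@T[:3,:3].T+T[:3,3]
    p,q=pose
    return R.from_quat(q).apply(pt.reshape(-1,3)).reshape(pt.shape)+p
def shot(name,fn):
    s=ctrl.get_state();img,d=cams.read_camera(name)
    cv2.imwrite(f"pics/{fn}.png",img)
    v,u=np.mgrid[0:d.shape[0],0:d.shape[1]]
    P=deproj(name,d,u,v,(np.array(s["eef_pos"]),np.array(s["tcp_rot"])))
    P[d==0]=np.nan
    np.savez(f"pics/{fn}.npz",img=img,d=d,P=P)
    return img,d,P,s
E
python3 - <<'E'
from h import *
for n in ["side","top","wrist"]:
    img,d,P,s=shot(n,n+"0")
print(s); print(R.from_quat(s["tcp_rot"]).as_matrix().round(3))
for n in ["side","top","wrist"]: print(cams.camera_model(n))
E
```

```text
pics
{'time': 0.1, 'qpos': array([-1.44799573e+00,  2.87049079e-01,  1.57803085e+00,  2.44825079e-05,
        1.27858769e+00, -1.50013378e-01]), 'dq': array([-5.52514579e-05, -3.10876363e-03, -2.29905816e-03,  1.53753875e-04,
        2.67193723e-04, -1.11108758e-03]), 'joint_efforts': array([ 4.74389853e-04, -4.07297516e+01, -2.93700385e+01, -1.57119525e-04,
        3.40562859e-03, -1.61037732e-06]), 'eef_pos': array([ 0.1818208 , -0.64939001,  0.20690408]), 'tcp_rot': array([-0.09613467,  0.70127185, -0.69980498,  0.0961712 ]), 'contact_force': array([-0.57544304, -0.09500869, -0.84120036]), 'wrist_torque': array([-0.04317106,  0.02132666, -0.02619774]), 'opening': 0.9980332740003314}
[[-0.963 -0.     0.269]
 [-0.269  0.002 -0.963]
 [-0.    -1.    -0.002]]
{'intrinsics': array([[426.68452418,   0.        , 274.11752763],
       [  0.        , 426.68452418, 201.59433525],
       [  0.        ,   0.        ,   1.        ]]), 'rvec': array([ 0.62333559, -2.54966518,  1.30218001]), 'tvec': array([0.58413522, 0.20338223, 0.81474396])}
{'intrinsics': array([[469.7058621 ,   0.        , 275.55288853],
       [  0.        , 469.7058621 , 214.7769194 ],
       [  0.        ,   0.        ,   1.        ]]), 'rvec': array([ 2.20631102, -2.18957619,  0.06287454]), 'tvec': array([0.08916303, 0.60780428, 1.254081  ])}
{'intrinsics': array([[333.5811333 ,   0.        , 280.21046657],
       [  0.        , 333.5811333 , 204.5939833 ],
       [  0.        ,   0.        ,   1.        ]]), 'tool_from_camera': array([[ 1.25566711e-03,  9.47234396e-01,  3.20539269e-01,
        -8.28273011e-02],
       [-1.28419306e-03, -3.20537730e-01,  9.47234878e-01,
        -1.64643718e-01],
       [ 9.99998387e-01, -1.60104599e-03,  8.13943149e-04,
         5.27680384e-04],
       [ 0.00000000e+00,  0.00000000e+00,  0.00000000e+00,
         1.00000000e+00]])}
```

View pics/top0.png

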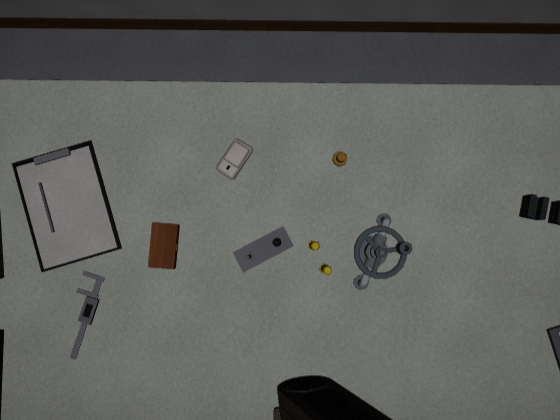

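View pics/side0.png

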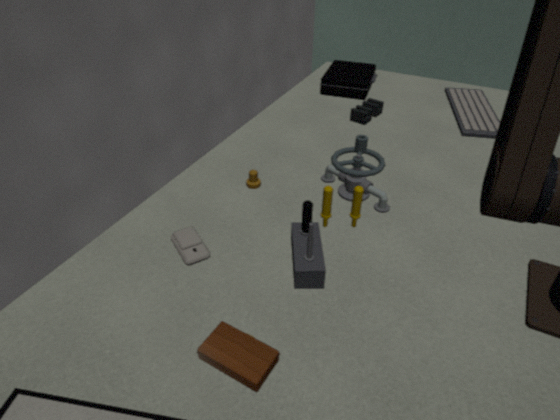

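View pics/wrist0.png

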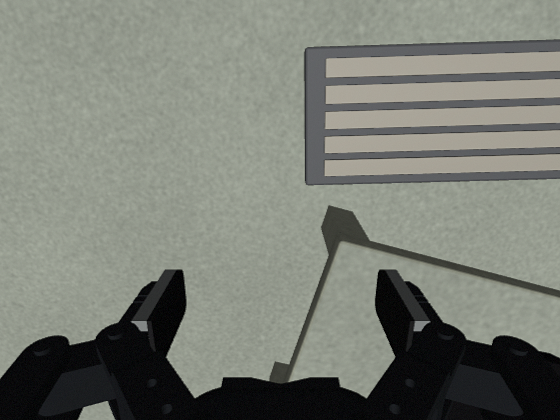

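The top view shows the handle (277,242) and the gauge (249,256) in the holder. Two yellow look-alikes stand at (314,245) and (326,269), and the wheel is at about (382,251) with its socket boss at (404,248). Next I'll measure all of these.

Run:
```python
from h import *
T=np.load("pics/top0.npz");P=T["P"];d=T["d"]
S=np.load("pics/side0.npz");Q=S["P"]
def reg(A,x0,x1,y0,y1,z0,z1):
    m=(A[...,0]>x0)&(A[...,0]<x1)&(A[...,1]>y0)&(A[...,1]<y1)&(A[...,2]>z0)&(A[...,2]<z1);return A[m]
for u,v in [(277,242),(249,256),(314,245),(326,269),(404,248),(378,252),(235,160),(340,158),(163,245)]: print((u,v),P[v,u].round(4))
print(P[90:300:30,200:420:40,2].round(3))
def summ(n,A):
    print(n,len(A),A.min(0).round(4) if len(A) else '',A.max(0).round(4) if len(A) else '',A.mean(0).round(4) if len(A) else '')
hx=P[242,277];
for nm,A in(("top",P),("side",Q)):
    summ(nm+" handletop",reg(A,hx[0]-.03,hx[0]+.03,hx[1]-.03,hx[1]+.03,.09,.2))
    summ(nm+" handle hi",reg(A,hx[0]-.03,hx[0]+.03,hx[1]-.03,hx[1]+.03,.125,.2))
    w=P[248,404]; summ(nm+" boss",reg(A,w[0]-.03,w[0]+.03,w[1]-.03,w[1]+.03,.13,.145))
    c=P[252,380]; summ(nm+" wheel",reg(A,c[0]-.09,c[0]+.09,c[1]-.09,c[1]+.09,.095,.109))
    for u,v in[(314,245),(326,269),(249,256)]:
        y=P[v,u];summ(nm+" tall%d"%u,reg(A,y[0]-.025,y[0]+.025,y[1]-.025,y[1]+.025,.07,.2))
    B=reg(A,hx[0]-.08,hx[0]+.08,hx[1]-.06,hx[1]+.14,.044,.056)[:,:2].astype(np.float32); print("holder",cv2.minAreaRect(B))
```

```text
(277, 242) [0.5344 0.0904 0.1312]
(249, 256) [0.4997 0.1586 0.1302]
(314, 245) [ 0.5275 -0.0018  0.1141]
(326, 269) [ 0.4682 -0.032   0.1115]
(404, 248) [ 0.5216 -0.2283  0.1049]
(378, 252) [ 0.5112 -0.1623  0.1082]
(235, 160) [0.7519 0.2034 0.0357]
(340, 158) [ 0.7583 -0.0765  0.0434]
(163, 245) [0.5234 0.3944 0.0222]
[[-0.005  0.001 -0.003  0.003  0.004 -0.001]
 [ 0.002 -0.002  0.001 -0.002  0.003 -0.001]
 [ 0.003  0.033  0.001  0.003  0.001  0.004]
 [-0.     0.004  0.    -0.002 -0.002 -0.   ]
 [ 0.002 -0.001  0.002 -0.002  0.002  0.003]
 [ 0.002  0.002  0.128 -0.003  0.104  0.106]
 [ 0.001  0.003  0.005  0.04   0.003  0.004]]
top handletop 58 [0.527  0.0829 0.122 ] [0.5442 0.1002 0.1355] [0.5357 0.0918 0.1296]
top handle hi 54 [0.527  0.0829 0.1256] [0.5442 0.1002 0.1355] [0.5354 0.0913 0.1301]
top boss 109 [ 0.5075 -0.2377  0.1301] [ 0.5392 -0.2064  0.1446] [ 0.5234 -0.2217  0.1368]
top wheel 1069 [ 0.4457 -0.2351  0.0951] [ 0.5765 -0.1029  0.1089] [ 0.5114 -0.1646  0.1033]
top tall314 69 [ 0.5174 -0.0148  0.0702] [0.5375 0.0063 0.1162] [ 0.5272 -0.0029  0.1081]
top tall326 70 [ 
[... 319 characters left out ...]
0.5432 0.105  0.1313] [0.5308 0.0984 0.1138]
side handle hi 64 [0.5223 0.0846 0.1251] [0.5432 0.1048 0.1313] [0.5322 0.0958 0.1286]
side boss 85 [ 0.5061 -0.2382  0.1301] [ 0.5361 -0.2053  0.139 ] [ 0.5202 -0.2188  0.1355]
side wheel 842 [ 0.4433 -0.2328  0.095 ] [ 0.5741 -0.0993  0.1089] [ 0.5063 -0.1578  0.102 ]
side tall314 181 [ 0.5137 -0.0136  0.0701] [0.5352 0.0094 0.114 ] [0.5226 0.0025 0.0947]
side tall326 185 [ 0.4532 -0.0397  0.0703] [ 0.4748 -0.0223  0.1135] [ 0.4626 -0.028   0.0945]
side tall249 145 [0.4895 0.1602 0.071 ] [0.5008 0.1694 0.1391] [0.4945 0.1657 0.1045]
holder ((0.514006495475769, 0.12780770659446716), (0.060370881110429764, 0.15192249417304993), 28.055931091308594)
```

```bash
cat >> h.py <<'E'
def rows(wps,s=None,cur=None):
    """wps: list of (x,y,z,jaw_deg) world TCP; tool down. prints cm/deg rel to current measured pose"""
    s=s or ctrl.get_state()
    p=np.array(s["eef_pos"]) if cur is None else np.array(cur); r=R.from_quat(s["tcp_rot"])
    for x,y,z,j in wps:
        zj=np.array([np.cos(np.radians(j)),np.sin(np.radians(j)),0]);yy=np.array([0,0,-1.]);xx=np.cross(yy,zj)
        rt=R.from_matrix(np.stack([xx,yy,zj],1))
        t=r.inv().apply(np.array([x,y,z])-p)*100
        a=(r.inv()*rt).as_rotvec(degrees=True)
        print("tx %.2f ty %.2f tz %.2f | ax %.2f ay %.2f az %.2f"%(*t,*a))
E
python3 - <<'E'
from h import *
rows([(.40,-.50,.27,-41),(.57,-.22,.27,-5),(.5354,.0918,.25,28)])
T=np.load("pics/top0.npz");P=T["P"]
m=(np.hypot(P[...,0]-.511,P[...,1]+.168)<.08)&(P[...,2]>.098)&(P[...,2]<.112)
A=P[m]
from scipy.optimize import least_squares
rr=np.hypot(A[:,0]-.511,A[:,1]+.168);A=A[(rr>.05)]
f=least_squares(lambda c:np.hypot(A[:,0]-c[0],A[:,1]-c[1])-c[2],[.511,-.168,.06],loss='soft_l1',f_scale=.003);print(f.x)
E
```

```text
tx -25.04 ty -6.27 tz -8.53 | ax 0.10 ay -33.37 az -0.05
tx -48.96 ty -6.23 tz -30.91 | ax 0.08 ay -69.37 az -0.08
tx -54.02 ty -4.17 tz -61.87 | ax 0.06 ay -102.37 az -0.11
[ 0.51182306 -0.16817933  0.0593484 ]
```

Request:
play_rows:
  steps:
    - {"tx": -5, "ty": -2, "tz": -1.7, "ay": -6.7, "claw": 8.5}
    - {"tx": -10, "ty": -4, "tz": -3.4, "ay": -13.4}
    - {"tx": -15, "ty": -6, "tz": -5.1, "ay": -20}
    - {"tx": -20, "ty": -6.2, "tz": -6.8, "ay": -26.7}
    - {"tx": -25, "ty": -6.2, "tz": -8.5, "ay": -33.4}
    - {"tx": -29, "ty": -6.2, "tz": -12.2, "ay": -39.4}
    - {"tx": -33, "ty": -6.2, "tz": -16, "ay": -45.4}
    - {"tx": -37, "ty": -6.2, "tz": -19.7, "ay": -51.4}
    - {"tx": -41, "ty": -6.2, "tz": -23.4, "ay": -57.4}
    - {"tx": -45, "ty": -6.2, "tz": -27.2, "ay": -63.4}
    - {"tx": -49, "ty": -6.2, "tz": -31, "ay": -69.4}
    - {"tx": -49, "ty": -6.2, "tz": -31, "ay": -69.4}

```text
invalid input at $.steps[0]: expected keys claw, tx, ty, tz, ax, ay, az
```

Run:
```python
from h import *
print(ctrl.get_state()["eef_pos"])
shot("wrist","wrist1")
rows([(.5354,.0918,.25,28)])
```

```text
[ 0.18180755 -0.64947824  0.20703646]
tx -54.03 ty -4.17 tz -61.88 | ax 0.05 ay -102.37 az -0.09
```

View pics/wrist1.png

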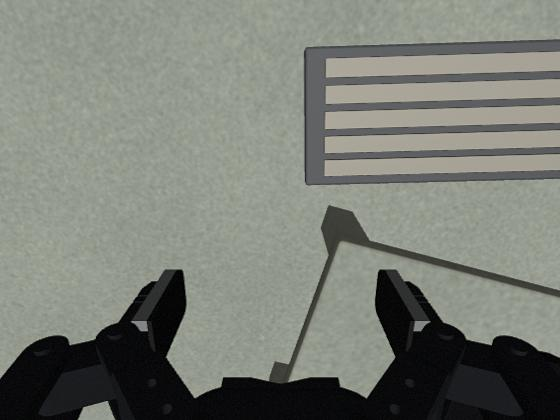

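The call was refused because every row needs all seven keys, so the arm has not moved and this picture matches the last one.

Request:
play_rows:
  steps:
    - {"claw": 8.5, "tx": -5, "ty": -2, "tz": -1.7, "ax": 0, "ay": -6.7, "az": 0}
    - {"claw": 8.5, "tx": -10, "ty": -4, "tz": -3.4, "ax": 0, "ay": -13.4, "az": 0}
    - {"claw": 8.5, "tx": -15, "ty": -6, "tz": -5.1, "ax": 0, "ay": -20, "az": 0}
    - {"claw": 8.5, "tx": -20, "ty": -6.2, "tz": -6.8, "ax": 0, "ay": -26.7, "az": 0}
    - {"claw": 8.5, "tx": -25, "ty": -6.2, "tz": -8.5, "ax": 0, "ay": -33.4, "az": 0}
    - {"claw": 8.5, "tx": -29, "ty": -6.2, "tz": -12.2, "ax": 0, "ay": -39.4, "az": 0}
    - {"claw": 8.5, "tx": -33, "ty": -6.2, "tz": -16, "ax": 0, "ay": -45.4, "az": 0}
    - {"claw": 8.5, "tx": -37, "ty": -6.2, "tz": -19.7, "ax": 0, "ay": -51.4, "az": 0}
    - {"claw": 8.5, "tx": -41, "ty": -6.2, "tz": -23.4, "ax": 0, "ay": -57.4, "az": 0}
    - {"claw": 8.5, "tx": -45, "ty": -6.2, "tz": -27.2, "ax": 0, "ay": -63.4, "az": 0}
    - {"claw": 8.5, "tx": -49, "ty": -6.2, "tz": -31, "ax": 0, "ay": -69.4, "az": 0}
    - {"claw": 8.5, "tx": -49, "ty": -6.2, "tz": -31, "ax": 0, "ay": -69.4, "az": 0}

```text
time: 1.2
eef_pos: [0.5182, -0.3002, 0.2695]
tcp_rot: [-0.479, 0.52, -0.52, 0.479]
contact_force: [0.6, -0.3, -0.3]
opening: 0.992
```

Run:
```python
from h import *
s=ctrl.get_state();print(s["eef_pos"],s["qpos"].round(3))
shot("wrist","wrist1")
rows([(.5354,.0918,.25,28)])
```

```text
[ 0.5181596  -0.30020014  0.26948088] [-0.694  0.079  1.703  0.     1.36  -0.611]
tx -38.52 ty 2.17 tz -1.73 | ax -0.24 ay -32.60 az -0.26
```

View pics/wrist1.png

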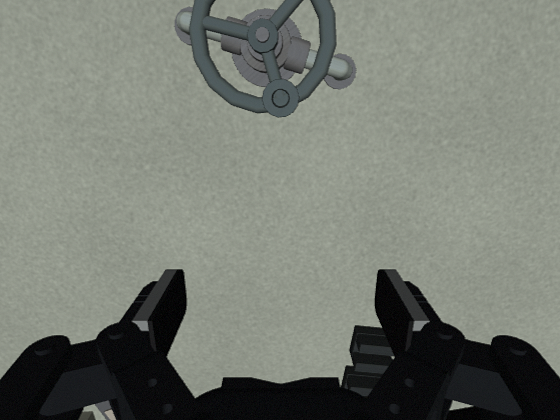

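The wrist view shows the wheel at the top of the picture, with its hub at (263,35) and the socket mouth at (281,98). I can measure the socket from here.

Run:
```python
from h import *
W=np.load("pics/wrist1.npz");P=W["P"]
m=(P[...,2]>.128)&(P[...,2]<.146); m[130:]=0
A=P[m];print(len(A),A.min(0),A.max(0),A.mean(0)); 
print(cv2.minEnclosingCircle(A[:,:2].astype(np.float32)))
m=(P[...,2]>.098)&(P[...,2]<.112);m[130:]=0;A=P[m]
from scipy.optimize import least_squares
A=A[np.hypot(A[:,0]-.511,A[:,1]+.168)>.05]
f=least_squares(lambda c:np.hypot(A[:,0]-c[0],A[:,1]-c[1])-c[2],[.511,-.168,.06],loss='soft_l1',f_scale=.003);print(f.x,A.mean(0))
# bore ray at z=.137
s=ctrl.get_state()
```

```text
869 [ 0.50939901 -0.23911005  0.12852347] [ 0.54062888 -0.20827556  0.13820144] [ 0.52524836 -0.22351886  0.13561435]
((0.5252335667610168, -0.2237844616174698), 0.015938417986035347)
[ 0.51373824 -0.17021414  0.05877906] [ 0.51225832 -0.19039205  0.10200016]
```

Request:
play_rows:
  steps:
    - {"claw": 8.5, "tx": -3.5, "ty": 0, "tz": 1.3, "ax": 0, "ay": -3, "az": 0}
    - {"claw": 8.5, "tx": -7, "ty": 0, "tz": 2.5, "ax": 0, "ay": -6, "az": 0}
    - {"claw": 8.5, "tx": -10.5, "ty": 0, "tz": 3.5, "ax": 0, "ay": -9, "az": 0}
    - {"claw": 8.5, "tx": -14, "ty": 0.2, "tz": 3.3, "ax": 0, "ay": -12, "az": 0}
    - {"claw": 8.5, "tx": -17.5, "ty": 0.4, "tz": 3, "ax": 0, "ay": -15, "az": 0}
    - {"claw": 8.5, "tx": -21, "ty": 0.6, "tz": 2.6, "ax": 0, "ay": -18, "az": 0}
    - {"claw": 8.5, "tx": -24.5, "ty": 0.8, "tz": 2.2, "ax": 0, "ay": -21, "az": 0}
    - {"claw": 8.5, "tx": -26, "ty": 1, "tz": 2, "ax": 0, "ay": -24, "az": 0}
    - {"claw": 8.5, "tx": -26, "ty": 1, "tz": 2, "ax": 0, "ay": -28, "az": 0}
    - {"claw": 8.5, "tx": -26, "ty": 1, "tz": 2, "ax": 0, "ay": -32.6, "az": 0}
    - {"claw": 8.5, "tx": -26, "ty": 1, "tz": 2, "ax": 0, "ay": -32.6, "az": 0}

```text
time: 2.17
eef_pos: [0.5597, -0.0444, 0.2593]
tcp_rot: [0.605, -0.366, 0.365, -0.605]
contact_force: [-0.1, -0.7, 0.3]
opening: 0.991
```

Run:
```python
from h import *
s=ctrl.get_state();print(s["eef_pos"],s["qpos"].round(3))
shot("wrist","wrist2")
rows([(.5354,.0918,.25,28)])
```

```text
[ 0.55969673 -0.04444689  0.25935   ] [-0.26  -0.     1.803 -0.     1.34  -0.744]
tx -13.24 ty 0.94 tz 4.16 | ax 0.01 ay -0.44 az -0.01
```

View pics/wrist2.png

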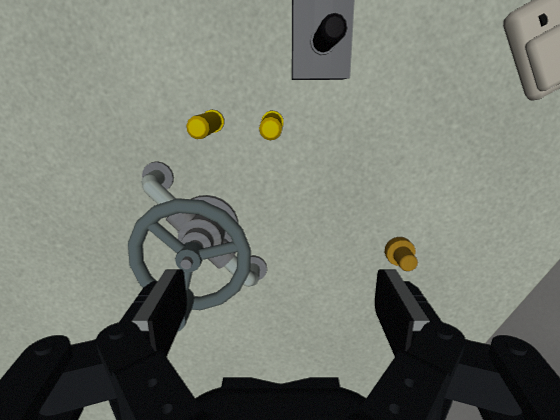

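Handle top is at (333,30) and the yellow pieces are at (200,125) and (270,127). I'll fit the handle axis, then move to just behind it.

Run:
```python
from h import *
from scipy.optimize import least_squares
W=np.load("pics/wrist2.npz");P=W["P"]
m=(np.hypot(P[...,0]-.536,P[...,1]-.092)<.025)&(P[...,2]>.062)&(P[...,2]<.124)
A=P[m]
f=least_squares(lambda c:np.hypot(A[:,0]-c[0],A[:,1]-c[1])-.011,[.536,.092],loss='soft_l1',f_scale=.002);print(f.x,len(A))
m=(np.hypot(P[...,0]-.536,P[...,1]-.092)<.025)&(P[...,2]>.124);B=P[m];print(len(B),B.min(0),B.max(0),B.mean(0))
m=(np.hypot(P[...,0]-.536,P[...,1]-.092)<.1)&(P[...,2]>.046)&(P[...,2]<.054);print(cv2.minAreaRect(P[m][:,:2].astype(np.float32)))
rows([(.537,.092,.21,28),(.537,.092,.16,28)])
```

```text
[0.53708486 0.09126003] 293
610 [0.52640309 0.08011993 0.12400398] [0.54758599 0.10121452 0.13080848] [0.53676553 0.09033947 0.12781217]
((0.5416609048843384, 0.07045168429613113), (0.07474220544099808, 0.1276874840259552), 13.2320556640625)
tx -13.18 ty 4.94 tz 4.31 | ax 0.01 ay -0.44 az -0.01
tx -13.18 ty 9.94 tz 4.31 | ax 0.01 ay -0.44 az -0.01
```

Request:
play_rows:
  steps:
    - {"claw": 8.5, "tx": -3.3, "ty": 1, "tz": 1, "ax": 0, "ay": -0.4, "az": 0}
    - {"claw": 8.5, "tx": -6.6, "ty": 2, "tz": 2, "ax": 0, "ay": -0.4, "az": 0}
    - {"claw": 8.5, "tx": -9.9, "ty": 3, "tz": 3, "ax": 0, "ay": -0.4, "az": 0}
    - {"claw": 8.5, "tx": -12, "ty": 4.5, "tz": 3.8, "ax": 0, "ay": -0.4, "az": 0}
    - {"claw": 8.5, "tx": -13.1, "ty": 7, "tz": 4.3, "ax": 0, "ay": -0.4, "az": 0}
    - {"claw": 8.5, "tx": -13.1, "ty": 10, "tz": 4.3, "ax": 0, "ay": -0.4, "az": 0}
    - {"claw": 8.5, "tx": -13.1, "ty": 10, "tz": 4.3, "ax": 0, "ay": -0.4, "az": 0}

```text
time: 2.8
eef_pos: [0.5329, 0.0916, 0.1531]
tcp_rot: [0.608, -0.368, 0.361, -0.604]
contact_force: [-0.7, -0.0, -1.2]
opening: 0.994
```

Run:
```python
from h import *
from scipy.optimize import least_squares
img,d,P,s=shot("wrist","wrist3");print(s["eef_pos"])
m=(np.hypot(P[...,0]-.536,P[...,1]-.092)<.022)&(P[...,2]>.062)&(P[...,2]<.124)
A=P[m];print(len(A))
if len(A)>30:
    f=least_squares(lambda c:np.hypot(A[:,0]-c[0],A[:,1]-c[1])-.011,[.536,.092],loss='soft_l1',f_scale=.002);print(f.x)
m=(np.hypot(P[...,0]-.536,P[...,1]-.092)<.022)&(P[...,2]>.1265)&(P[...,2]<.134);B=P[m]
if len(B): print(len(B),B.min(0),B.max(0),B.mean(0))
rows([(.537,.091,.075,28)])
```

```text
[0.5329025  0.09155005 0.15313551]
783
[0.53693181 0.09073735]
673 [0.52694562 0.08195029 0.12650724] [0.54653129 0.10145946 0.13083769] [0.53624934 0.09198125 0.12853355]
tx 0.15 ty 8.10 tz 0.27 | ax 0.41 ay -0.05 az -0.22
```

View pics/wrist3.png

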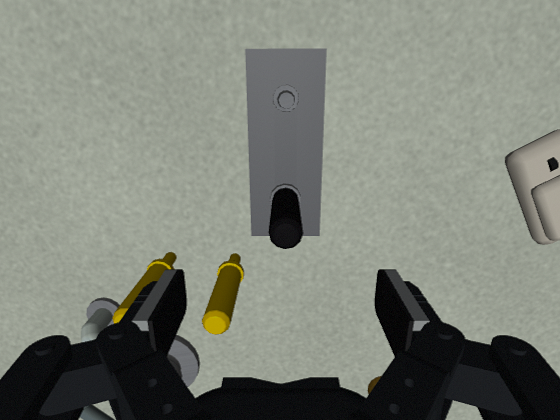

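The handle at (285,230) sits centred between the fingers. I'll descend and grip it.

Request:
play_rows:
  steps:
    - {"claw": 8.5, "tx": 0.1, "ty": 0, "tz": 0.3, "ax": 0, "ay": 0, "az": 0}
    - {"claw": 8.5, "tx": 0.1, "ty": 2, "tz": 0.3, "ax": 0, "ay": 0, "az": 0}
    - {"claw": 8.5, "tx": 0.1, "ty": 4, "tz": 0.3, "ax": 0, "ay": 0, "az": 0}
    - {"claw": 8.5, "tx": 0.1, "ty": 6, "tz": 0.3, "ax": 0, "ay": 0, "az": 0}
    - {"claw": 8.5, "tx": 0.1, "ty": 7.5, "tz": 0.3, "ax": 0, "ay": 0, "az": 0}
    - {"claw": 8.5, "tx": 0.1, "ty": 7.9, "tz": 0.3, "ax": 0, "ay": 0, "az": 0}
    - {"claw": 8.5, "tx": 0.1, "ty": 7.9, "tz": 0.3, "ax": 0, "ay": 0, "az": 0}
    - {"claw": 8.5, "tx": 0.1, "ty": 7.9, "tz": 0.3, "ax": 0, "ay": 0, "az": 0}

```text
time: 3.52
eef_pos: [0.5422, 0.0912, 0.0827]
tcp_rot: [-0.605, 0.363, -0.365, 0.607]
contact_force: [0.5, 0.5, 0.3]
opening: 0.995
```

Run:
```python
from h import *
from scipy.optimize import least_squares
s=ctrl.get_state();print(s["eef_pos"]);print(R.from_quat(s["tcp_rot"]).as_matrix().round(4))
rows([(.537,.091,.075,28)])
```

```text
[0.54215367 0.09118197 0.08267472]
[[ 0.469   0.0034  0.8832]
 [-0.8832 -0.      0.469 ]
 [ 0.0016 -1.      0.003 ]]
tx -0.23 ty 0.77 tz -0.47 | ax -0.17 ay -0.03 az 0.09
```

Request:
play_rows:
  steps:
    - {"claw": 8.5, "tx": -0.2, "ty": 0.4, "tz": -0.5, "ax": -0.2, "ay": 0, "az": 0.1}
    - {"claw": 8.5, "tx": -0.2, "ty": 0.8, "tz": -0.5, "ax": -0.2, "ay": 0, "az": 0.1}
    - {"claw": 8.5, "tx": -0.2, "ty": 0.8, "tz": -0.5, "ax": -0.2, "ay": 0, "az": 0.1}
    - {"claw": 8.5, "tx": -0.2, "ty": 0.8, "tz": -0.5, "ax": -0.2, "ay": 0, "az": 0.1}

```text
time: 3.85
eef_pos: [0.5349, 0.091, 0.0727]
tcp_rot: [0.607, -0.365, 0.363, -0.605]
contact_force: [0.8, 0.2, -0.1]
opening: 0.994
```

Run:
```python
from h import *
img,d,P,s=shot("wrist","wrist4")
print(s["eef_pos"]);print(R.from_quat(s["tcp_rot"]).as_matrix().round(4))
rows([(.537,.091,.075,28)])
```

```text
[0.53493304 0.09104427 0.07272319]
[[ 4.699e-01 -3.800e-03  8.827e-01]
 [-8.827e-01 -1.000e-04  4.699e-01]
 [-1.700e-03 -1.000e+00 -3.400e-03]]
tx 0.10 ty -0.22 tz 0.16 | ax 0.18 ay 0.03 az -0.09
```

View pics/wrist4.png

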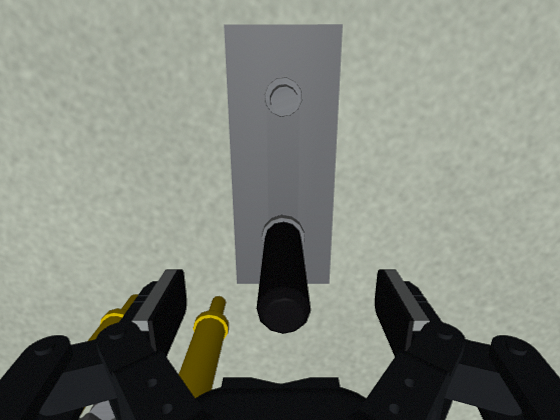

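Request:
play_rows:
  steps:
    - {"claw": 5, "tx": 0, "ty": 0, "tz": 0, "ax": 0, "ay": 0, "az": 0}
    - {"claw": 3.5, "tx": 0, "ty": 0, "tz": 0, "ax": 0, "ay": 0, "az": 0}
    - {"claw": 3, "tx": 0, "ty": 0, "tz": 0, "ax": 0, "ay": 0, "az": 0}
    - {"claw": 2.5, "tx": 0, "ty": 0, "tz": 0, "ax": 0, "ay": 0, "az": 0}
    - {"claw": 1, "tx": 0, "ty": 0, "tz": 0, "ax": 0, "ay": 0, "az": 0}
    - {"claw": 1, "tx": 0, "ty": 0, "tz": 0, "ax": 0, "ay": 0, "az": 0}
    - {"claw": 1, "tx": 0, "ty": 0, "tz": 0, "ax": 0, "ay": 0, "az": 0}
    - {"claw": 1, "tx": 0, "ty": 0, "tz": 0, "ax": 0, "ay": 0, "az": 0}
  grip_force: 60

```text
time: 4.57
eef_pos: [0.5351, 0.0911, 0.0727]
tcp_rot: [0.607, -0.365, 0.363, -0.606]
contact_force: [-0.6, 0.2, 1.7]
opening: 0.235
```

Run:
```python
from h import *
img,d,P,s=shot("wrist","wrist5")
print(s["eef_pos"],s["contact_force"],s["opening"]);print(R.from_quat(s["tcp_rot"]).as_matrix().round(4))
```

```text
[0.53511164 0.09105238 0.0727148 ] [-0.57601197  0.1785329   1.66703336] 0.23538903039086637
[[ 4.700e-01 -3.700e-03  8.827e-01]
 [-8.827e-01 -1.000e-04  4.700e-01]
 [-1.700e-03 -1.000e+00 -3.300e-03]]
```

View pics/wrist5.png

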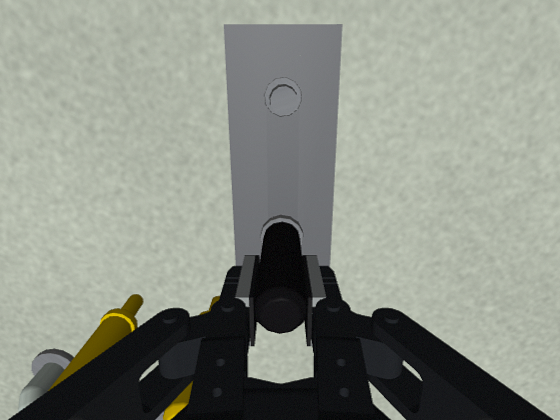

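The handle is between the pads and the opening of 20 mm fits the 22 mm grip. Lifting straight up.

Request:
play_rows:
  steps:
    - {"claw": 1, "tx": 0, "ty": -0.5, "tz": 0, "ax": 0, "ay": 0, "az": 0}
    - {"claw": 1, "tx": 0, "ty": -1.5, "tz": 0, "ax": 0, "ay": 0, "az": 0}
    - {"claw": 1, "tx": 0, "ty": -2.5, "tz": 0, "ax": 0, "ay": 0, "az": 0}
    - {"claw": 1, "tx": 0, "ty": -4, "tz": 0, "ax": 0, "ay": 0, "az": 0}
    - {"claw": 1, "tx": 0, "ty": -6, "tz": 0, "ax": 0, "ay": 0, "az": 0}
    - {"claw": 1, "tx": 0, "ty": -8.5, "tz": 0, "ax": 0.2, "ay": 0, "az": -0.1}
    - {"claw": 1, "tx": 0, "ty": -11, "tz": 0, "ax": 0.2, "ay": 0, "az": -0.1}
    - {"claw": 1, "tx": 0, "ty": -13, "tz": 0, "ax": 0.2, "ay": 0, "az": -0.1}
    - {"claw": 1, "tx": 0, "ty": -14.5, "tz": 0, "ax": 0.2, "ay": 0, "az": -0.1}
    - {"claw": 1, "tx": 0, "ty": -14.5, "tz": 0, "ax": 0.2, "ay": 0, "az": -0.1}
    - {"claw": 1, "tx": 0, "ty": -14.5, "tz": 0, "ax": 0.2, "ay": 0, "az": -0.1}

```text
time: 5.53
eef_pos: [0.5361, 0.0911, 0.2192]
tcp_rot: [-0.606, 0.363, -0.365, 0.607]
contact_force: [-0.4, -0.2, -2.0]
opening: 0.237
```

Run:
```python
from h import *
s=ctrl.get_state()
print(s["eef_pos"],s["contact_force"],s["opening"]);print(R.from_quat(s["tcp_rot"]).as_matrix().round(4))
for n in("wrist","side"): shot(n,n+"6")
Q=np.load("pics/side6.npz")["P"]; i=np.load("pics/side6.npz")["img"]
cv2.imwrite("pics/side6c.png",cv2.resize(i[100:300,220:400],None,fx=3,fy=3))
rows([(.5250,-.2235,s["eef_pos"][2],28)])
```

```text
[0.53610375 0.09106153 0.21921041] [-0.37603065 -0.1592265  -2.04349289] 0.23744880865304832
[[ 4.700e-01  3.000e-03  8.827e-01]
 [-8.827e-01 -1.000e-04  4.700e-01]
 [ 1.500e-03 -1.000e+00  2.600e-03]]
tx 27.31 ty -0.28 tz -15.64 | ax 0.11 ay 0.03 az -0.06
```

View pics/side6c.png

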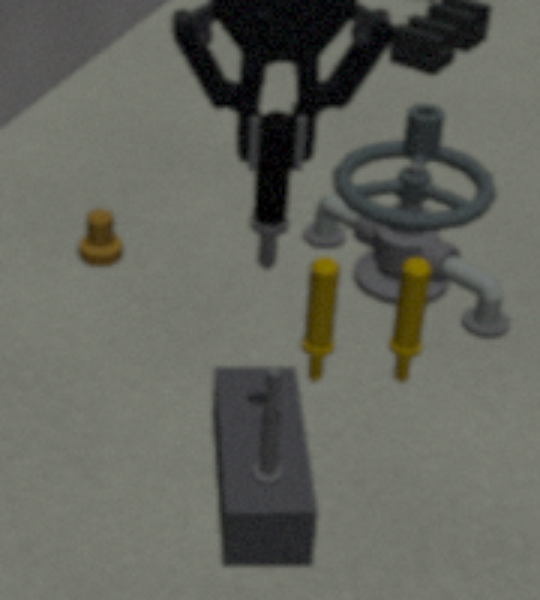

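View pics/wrist6.png

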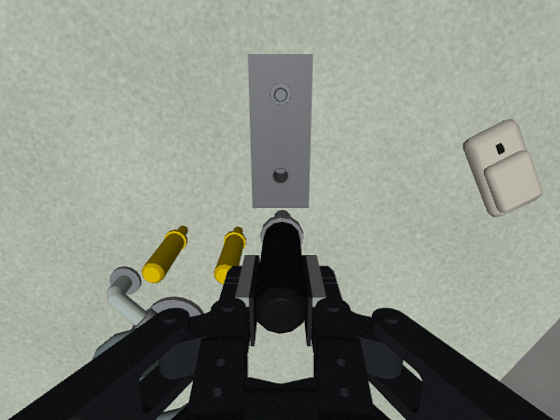

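The handle is out of its bore and the gauge is still in place at (280,94). Next I'll find the handle's axis in the tool frame.

Run:
```python
from h import *
from scipy.optimize import least_squares
W=np.load("pics/wrist6.npz");d=W["d"].astype(float)
m=cams.camera_model("wrist");K=m["intrinsics"];T=m["tool_from_camera"]
v,u=np.mgrid[0:420,0:560]
pc=np.stack([(u-K[0,2])/K[0,0]*d,(v-K[1,2])/K[1,1]*d,d],-1)
t=pc@T[:3,:3].T+T[:3,3]
for r0,r1,rad in((232,300,.011),(208,217,.006),(218,236,None)):
    sel=np.zeros_like(d,bool);sel[r0:r1,258:306]=1
    sel&=(d>0)&(d<.24)&(np.abs(t[...,0])<.02)&(np.abs(t[...,2])<.0135)
    A=t[sel];print(r0,len(A),A.min(0).round(4),A.max(0).round(4))
    if rad and len(A)>20:
        # axis: x=a+b*(y), z=c+e*y
        f=least_squares(lambda p:np.hypot(A[:,0]-p[0]-p[2]*(A[:,1]),A[:,2]-p[1]-p[3]*(A[:,1]))-rad,[0,0,0,0],loss='soft_l1',f_scale=.001)
        f2=least_squares(lambda p:np.hypot(A[:,0]-p[0],A[:,2]-p[1])-rad,[0,0],loss='soft_l1',f_scale=.001)
        print(f.x.round(4),f2.x.round(4),A[:,1].mean())
```

```text
232 3079 [-0.0112 -0.0568 -0.0116] [0.0054 0.0218 0.0132]
[ 0.0008  0.0007 -0.0092  0.0099] [0.0011 0.0005] -0.03065326465994344
208 94 [-0.0124  0.0193 -0.0043] [-0.0007  0.0519  0.0068]
[-0.0118  0.0012  0.2692  0.0016] [0.0005 0.0013] 0.04071129646624074
218 651 [-0.012  -0.0034 -0.0116] [-0.0005  0.0235  0.0132]
```

Run:
```python
from h import *
rows([(.5476,-.2676,.222,28)])
```

```text
tx 32.26 ty -0.56 tz -15.72 | ax 0.11 ay 0.03 az -0.06
```

Request:
play_rows:
  steps:
    - {"claw": 1, "tx": 1.5, "ty": -0.3, "tz": -0.7, "ax": 0, "ay": 0, "az": 0}
    - {"claw": 1, "tx": 4.5, "ty": -0.5, "tz": -2.2, "ax": 0, "ay": 0, "az": 0}
    - {"claw": 1, "tx": 7.5, "ty": -0.5, "tz": -3.6, "ax": 0, "ay": 0, "az": 0}
    - {"claw": 1, "tx": 10.7, "ty": -0.5, "tz": -5.2, "ax": 0, "ay": 0, "az": 0}
    - {"claw": 1, "tx": 14, "ty": -0.5, "tz": -6.8, "ax": 0, "ay": 0, "az": 0}
    - {"claw": 1, "tx": 17.3, "ty": -0.5, "tz": -8.4, "ax": 0, "ay": 0, "az": 0}
    - {"claw": 1, "tx": 20.6, "ty": -0.5, "tz": -10, "ax": 0, "ay": 0, "az": 0}
    - {"claw": 1, "tx": 23.9, "ty": -0.5, "tz": -11.6, "ax": 0, "ay": 0, "az": 0}
    - {"claw": 1, "tx": 27.2, "ty": -0.5, "tz": -13.2, "ax": 0, "ay": 0, "az": 0}
    - {"claw": 1, "tx": 30, "ty": -0.5, "tz": -14.6, "ax": 0, "ay": 0, "az": 0}
    - {"claw": 1, "tx": 31.7, "ty": -0.5, "tz": -15.4, "ax": 0, "ay": 0, "az": 0}
    - {"claw": 1, "tx": 32.3, "ty": -0.5, "tz": -15.7, "ax": 0, "ay": 0, "az": 0}

```text
time: 6.63
eef_pos: [0.5476, -0.2704, 0.2202]
tcp_rot: [0.606, -0.366, 0.364, -0.605]
contact_force: [-0.3, -0.0, -1.5]
opening: 0.24
```

Request:
play_rows:
  steps:
    - {"claw": 1, "tx": 0, "ty": 0, "tz": 0, "ax": 0, "ay": 0, "az": 0}
    - {"claw": 1, "tx": 0, "ty": 0, "tz": 0, "ax": 0, "ay": 0, "az": 0}
    - {"claw": 1, "tx": 0, "ty": 0, "tz": 0, "ax": 0, "ay": 0, "az": 0}
    - {"claw": 1, "tx": 0, "ty": 0, "tz": 0, "ax": 0, "ay": 0, "az": 0}

```text
time: 6.97
eef_pos: [0.5488, -0.2662, 0.2223]
tcp_rot: [-0.606, 0.364, -0.363, 0.607]
contact_force: [0.3, -1.2, -0.9]
opening: 0.239
```

Run:
```python
from h import *
img,d,P,s=shot("wrist","wrist7")
print(s["eef_pos"],s["contact_force"],s["opening"]);print(R.from_quat(s["tcp_rot"]).as_matrix().round(4))
```

```text
[ 0.54883609 -0.26619588  0.22231509] [ 0.30311099 -1.17189351 -0.87441173] 0.23949346669829036
[[ 4.715e-01 -5.000e-04  8.819e-01]
 [-8.819e-01  7.000e-04  4.715e-01]
 [-8.000e-04 -1.000e+00 -1.000e-04]]
```

View pics/wrist7.png

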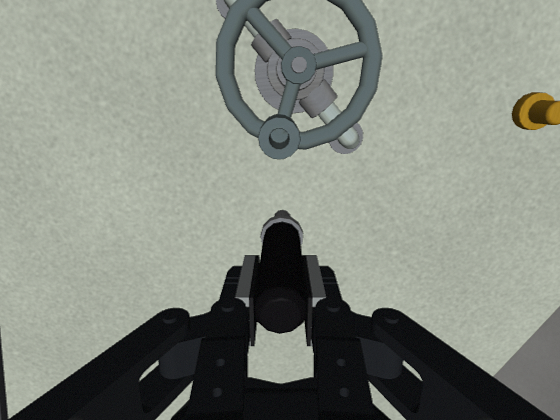

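The socket mouth is at (279,137), nearly straight ahead of the spigot at (283,213).

Run:
```python
from h import *
W=np.load("pics/wrist7.npz");P=W["P"]
m=(P[...,2]>.134)&(P[...,2]<.142);m[165:]=0;m[:105]=0
A=P[m];print(len(A));c,r=cv2.minEnclosingCircle(A[:,:2].astype(np.float32));print(c,r,A.mean(0))
m=(P[...,2]>.098)&(P[...,2]<.112);m[170:]=0;A=P[m]
from scipy.optimize import least_squares
A=A[np.hypot(A[:,0]-.513,A[:,1]+.17)>.05]
f=least_squares(lambda c:np.hypot(A[:,0]-c[0],A[:,1]-c[1])-c[2],[.511,-.168,.06],loss='soft_l1',f_scale=.003);print(f.x)
# handle axis in this image again, in world
Q=P[232:300,258:306].reshape(-1,3);dd=W["d"][232:300,258:306].ravel()
s=ctrl.get_state();t=R.from_quat(s["tcp_rot"]).inv().apply(Q-s["eef_pos"])
k=(dd>0)&(dd<.24)&(abs(t[:,0])<.013)&(abs(t[:,2])<.0125)&(t[:,1]<.012);A=t[k]
f2=least_squares(lambda p:np.hypot(A[:,0]-p[0],A[:,2]-p[1])-.011,[0,0],loss='soft_l1',f_scale=.001);print(f2.x)
h=s["eef_pos"]+R.from_quat(s["tcp_rot"]).apply([f2.x[0],0,f2.x[1]])
delta=np.array([*c,0])-h;delta[2]=0
print("delta tool cm",R.from_quat(s["tcp_rot"]).inv().apply(delta)*100)
```

```text
1059
(0.5250517129898071, -0.22357021272182465) 0.01595270074903965 [ 0.52485946 -0.22322244  0.13568059]
[ 0.51389722 -0.1707729   0.05821651]
[0.00093173 0.00044347]
delta tool cm [-4.99193162e+00  1.69668081e-03 -1.32135977e-01]
```

Request:
play_rows:
  steps:
    - {"claw": 1, "tx": -1, "ty": 0, "tz": -0.1, "ax": 0, "ay": 0, "az": 0}
    - {"claw": 1, "tx": -2.5, "ty": 0, "tz": -0.1, "ax": 0, "ay": 0, "az": 0}
    - {"claw": 1, "tx": -4, "ty": 0, "tz": -0.1, "ax": 0, "ay": 0, "az": 0}
    - {"claw": 1, "tx": -5, "ty": 0.5, "tz": -0.1, "ax": 0, "ay": 0, "az": 0}
    - {"claw": 1, "tx": -5, "ty": 1.5, "tz": -0.1, "ax": 0, "ay": 0, "az": 0}
    - {"claw": 1, "tx": -5, "ty": 2.2, "tz": -0.1, "ax": 0, "ay": 0, "az": 0}
    - {"claw": 1, "tx": -5, "ty": 2.2, "tz": -0.1, "ax": 0, "ay": 0, "az": 0}
    - {"claw": 1, "tx": -5, "ty": 2.2, "tz": -0.1, "ax": 0, "ay": 0, "az": 0}
    - {"claw": 1, "tx": -5, "ty": 2.2, "tz": -0.1, "ax": 0, "ay": 0, "az": 0}
    - {"claw": 1, "tx": -5, "ty": 2.2, "tz": -0.1, "ax": 0, "ay": 0, "az": 0}

```text
time: 7.85
eef_pos: [0.5248, -0.2248, 0.2008]
tcp_rot: [0.606, -0.364, 0.364, -0.606]
contact_force: [0.4, -0.3, -0.7]
opening: 0.24
```

Run:
```python
from h import *
img,d,P,s=shot("wrist","wrist8")
print(s["eef_pos"],s["contact_force"],s["opening"]);print(R.from_quat(s["tcp_rot"]).as_matrix().round(4))
h=s["eef_pos"]+R.from_quat(s["tcp_rot"]).apply([.0009,0.05,.0006]);print("tip",h)
i2,_,_,_=shot("side","side8")
a=cv2.resize(img[150:300,200:360],None,fx=4,fy=4);cv2.imwrite("pics/w8c.png",a)
cv2.imwrite("pics/s8c.png",cv2.resize(i2[90:220,290:430],None,fx=4,fy=4))
```

```text
[ 0.52475679 -0.22480023  0.2008293 ] [ 0.35206247 -0.335268   -0.67081511] 0.24018143602412462
[[ 4.695e-01  5.000e-04  8.829e-01]
 [-8.829e-01 -4.000e-04  4.695e-01]
 [ 6.000e-04 -1.000e+00  3.000e-04]]
tip [ 0.52573398 -0.22533261  0.15082998]
```

View pics/w8c.png

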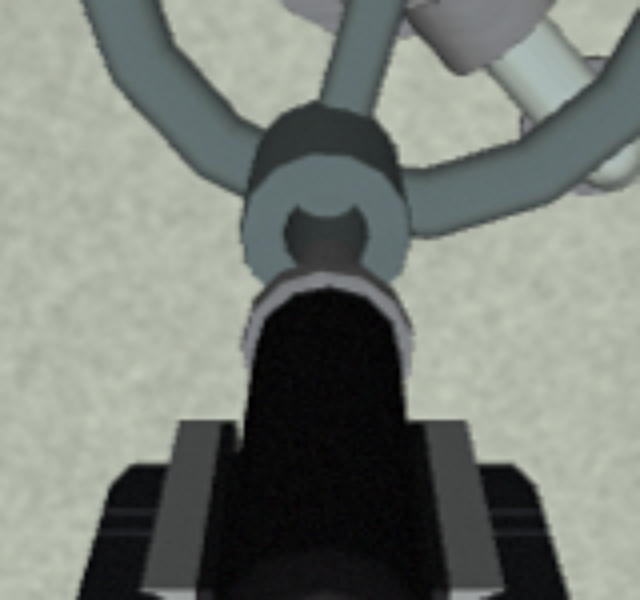

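View pics/s8c.png

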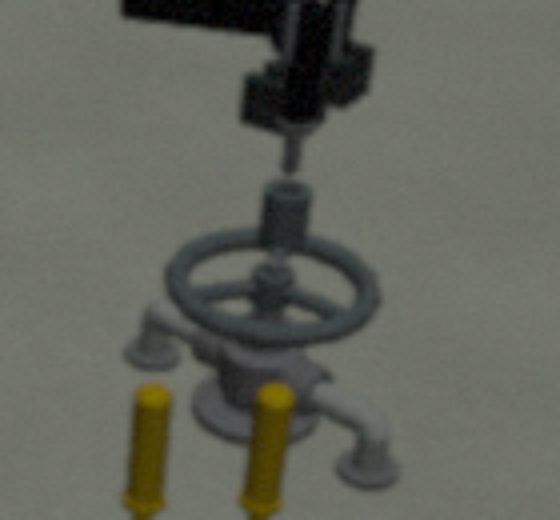

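Sideways the spigot lines up with the mouth. The estimated tip is 1.7 mm too far along tool +x, so I'll correct that and start inserting.

Request:
play_rows:
  steps:
    - {"claw": 1, "tx": -0.17, "ty": 0, "tz": 0, "ax": 0, "ay": 0, "az": 0}
    - {"claw": 1, "tx": -0.17, "ty": 0.4, "tz": 0, "ax": 0, "ay": 0, "az": 0}
    - {"claw": 1, "tx": -0.17, "ty": 0.7, "tz": 0, "ax": 0, "ay": 0, "az": 0}
    - {"claw": 1, "tx": -0.17, "ty": 1, "tz": 0, "ax": 0, "ay": 0, "az": 0}
    - {"claw": 1, "tx": -0.17, "ty": 1.3, "tz": 0, "ax": 0, "ay": 0, "az": 0}
    - {"claw": 1, "tx": -0.17, "ty": 1.6, "tz": 0, "ax": 0, "ay": 0, "az": 0}
    - {"claw": 1, "tx": -0.17, "ty": 1.6, "tz": 0, "ax": 0, "ay": 0, "az": 0}
    - {"claw": 1, "tx": -0.17, "ty": 1.6, "tz": 0, "ax": 0, "ay": 0, "az": 0}

```text
time: 8.62
eef_pos: [0.5234, -0.2226, 0.1842]
tcp_rot: [0.606, -0.364, 0.364, -0.606]
contact_force: [-0.1, -0.6, -1.1]
opening: 0.235
```

Run:
```python
from h import *
img,d,P,s=shot("wrist","wrist9")
print(s["eef_pos"],s["contact_force"],s["opening"])
a=cv2.resize(img[150:300,200:360],None,fx=4,fy=4);cv2.imwrite("pics/w9c.png",a)
```

```text
[ 0.52344735 -0.22261712  0.18416035] [-0.07076282 -0.57237374 -1.13690703] 0.23540061335853577
```

View pics/w9c.png

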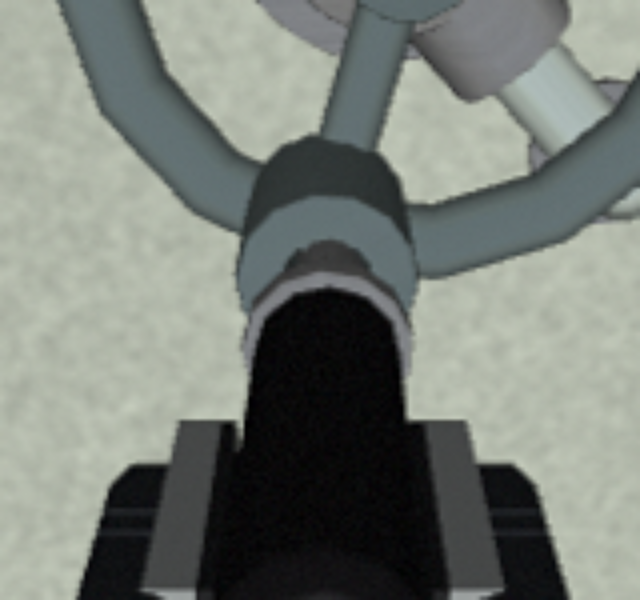

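The spigot is 7 mm in with no contact force, so I'll continue home.

Request:
play_rows:
  steps:
    - {"claw": 1, "tx": 0, "ty": 0.4, "tz": 0, "ax": 0, "ay": 0, "az": 0}
    - {"claw": 1, "tx": 0, "ty": 0.8, "tz": 0, "ax": 0, "ay": 0, "az": 0}
    - {"claw": 1, "tx": 0, "ty": 1.2, "tz": 0, "ax": 0, "ay": 0, "az": 0}
    - {"claw": 1, "tx": 0, "ty": 1.6, "tz": 0, "ax": 0, "ay": 0, "az": 0}
    - {"claw": 1, "tx": 0, "ty": 2, "tz": 0, "ax": 0, "ay": 0, "az": 0}
    - {"claw": 1, "tx": 0, "ty": 2.3, "tz": 0, "ax": 0, "ay": 0, "az": 0}
    - {"claw": 1, "tx": 0, "ty": 2.4, "tz": 0, "ax": 0, "ay": 0, "az": 0}
    - {"claw": 1, "tx": 0, "ty": 2.4, "tz": 0, "ax": 0, "ay": 0, "az": 0}
    - {"claw": 1, "tx": 0, "ty": 2.4, "tz": 0, "ax": 0, "ay": 0, "az": 0}

```text
time: 9.42
eef_pos: [0.5236, -0.2227, 0.1606]
tcp_rot: [-0.606, 0.364, -0.364, 0.606]
contact_force: [-0.6, -0.4, -0.8]
opening: 0.24
```

Run:
```python
from h import *
img,d,P,s=shot("wrist","wrist10")
i2,_,Q,_=shot("side","side10")
print(s["eef_pos"],s["contact_force"],s["opening"]);print(R.from_quat(s["tcp_rot"]).as_matrix().round(4))
a=cv2.resize(img[150:300,200:360],None,fx=4,fy=4);cv2.imwrite("pics/w10c.png",a)
cv2.imwrite("pics/s10c.png",cv2.resize(i2[90:220,290:430],None,fx=4,fy=4))
```

```text
[ 0.52364671 -0.22265675  0.1605899 ] [-0.55546033 -0.35566088 -0.79266704] 0.2395822600940935
[[ 4.699e-01  0.000e+00  8.827e-01]
 [-8.827e-01  1.000e-04  4.699e-01]
 [-1.000e-04 -1.000e+00  1.000e-04]]
```

View pics/w10c.png

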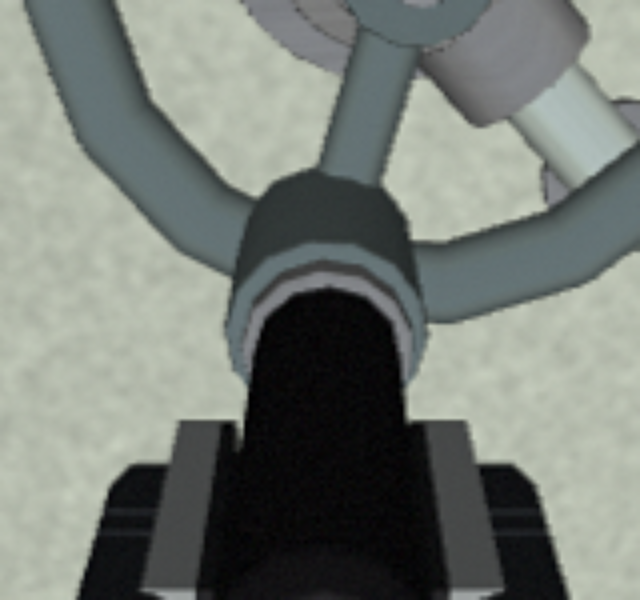

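View pics/s10c.png

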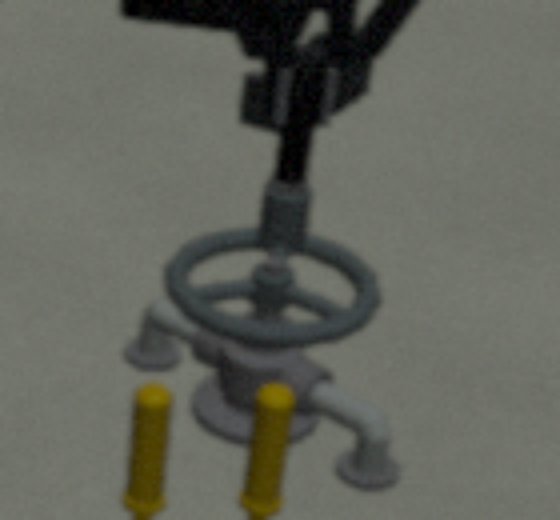

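The collar is at the socket rim, with about 1 mm left to go. I'll check the wheel centre using the hub's stem end, seen at (299,65) in wrist7 and (263,35) in wrist1.

Run:
```python
from h import *
for n,(u,v) in(("wrist7",(299,65)),("wrist1",(263,35))):
    W=np.load(f"pics/{n}.npz");P=W["P"];g=P[v-25:v+25,u-25:u+25].reshape(-1,3)
    a=g[(g[:,2]>.1085)&(g[:,2]<.12)];print(n,len(a),a.mean(0),cv2.minEnclosingCircle(a[:,:2].astype(np.float32)))
    cv2.imwrite(f"pics/{n}c.png",cv2.resize(W["img"][max(0,v-40):v+40,u-50:u+50],None,fx=6,fy=6))
```

```text
wrist7 204 [ 0.51363758 -0.16997398  0.11269696] ((0.5137823820114136, -0.169971764087677), 0.006028191186487675)
wrist1 163 [ 0.51385917 -0.17021099  0.11264996] ((0.513573408126831, -0.1721053123474121), 0.005382283125072718)
```

View pics/wrist7c.png

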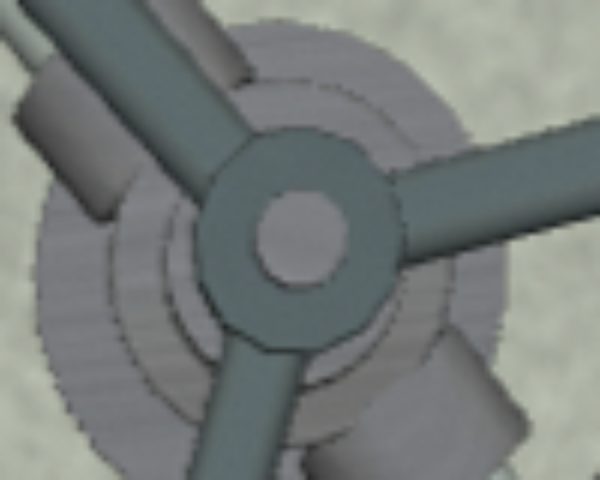

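Request:
play_rows:
  steps:
    - {"claw": 1, "tx": 0, "ty": 0.1, "tz": 0, "ax": 0, "ay": 0, "az": 0}
    - {"claw": 1, "tx": 0, "ty": 0.1, "tz": 0, "ax": 0, "ay": 0, "az": 0}
    - {"claw": 1, "tx": 0, "ty": 0.1, "tz": 0, "ax": 0, "ay": 0, "az": 0}

```text
time: 9.77
eef_pos: [0.5237, -0.2228, 0.1598]
tcp_rot: [-0.606, 0.364, -0.364, 0.606]
contact_force: [-0.2, 0.0, -0.9]
opening: 0.238
```

The hub centre is (0.5137, -0.1700), which puts the socket 54.8 mm out, as it should be. I'll write a row generator and start clockwise with about 96°; the stop is at least 115° away.

```bash
cat > crank.py <<'E'
from h import *
import sys
C=np.array([.5137,-.1700]);r=.055
X=np.array([.4699,-.8827]);Z=np.array([.8827,.4699]); OFF=np.array([.0010,-.0005])
def pos(th): return C+r*np.array([np.cos(np.radians(th)),np.sin(np.radians(th))])
def gen(th0,ths):
    p0=pos(th0)
    print("; ".join("%g: %.2f %.2f"%(t,(pos(t)-p0)@X*100,(pos(t)-p0)@Z*100) for t in ths))
def now():
    s=ctrl.get_state();h=np.array(s["eef_pos"])[:2]+OFF-C
    th=np.degrees(np.arctan2(h[1],h[0]));f=s["contact_force"]
    rad=h/np.hypot(*h);tan=np.array([-rad[1],rad[0]])
    print("t %.2f th %.2f r %.4f z %.4f Frad %.1f Ftan %.1f Fz %.1f op %.3f"%(s["time"],th,np.hypot(*h),s["eef_pos"][2],f[:2]@rad,f[:2]@tan,f[2],s["opening"]))
    return th
if __name__=="__main__":
    now()
    a=float(sys.argv[1]);st=float(sys.argv[2]);n=int(sys.argv[3])
    gen(a,[a+st*(i+1) for i in range(n)])
E
python3 crank.py -78 -12 8
```

```text
t 9.77 th -78.28 r 0.0544 z 0.1598 Frad -0.0 Ftan -0.2 Fz -0.9 op 0.238
-90: -0.43 -1.07; -102: -1.07 -2.02; -114: -1.90 -2.82; -126: -2.88 -3.43; -138: -3.96 -3.82; -150: -5.10 -3.98; -162: -6.24 -3.90; -174: -7.35 -3.58
```

Request:
play_rows:
  steps:
    - {"claw": 1, "tx": -0.43, "ty": 0, "tz": -1.07, "ax": 0, "ay": 0, "az": 0}
    - {"claw": 1, "tx": -1.07, "ty": 0, "tz": -2.02, "ax": 0, "ay": 0, "az": 0}
    - {"claw": 1, "tx": -1.9, "ty": 0, "tz": -2.82, "ax": 0, "ay": 0, "az": 0}
    - {"claw": 1, "tx": -2.88, "ty": 0, "tz": -3.43, "ax": 0, "ay": 0, "az": 0}
    - {"claw": 1, "tx": -3.96, "ty": 0, "tz": -3.82, "ax": 0, "ay": 0, "az": 0}
    - {"claw": 1, "tx": -5.1, "ty": 0, "tz": -3.98, "ax": 0, "ay": 0, "az": 0}
    - {"claw": 1, "tx": -6.24, "ty": 0, "tz": -3.9, "ax": 0, "ay": 0, "az": 0}
    - {"claw": 1, "tx": -7.35, "ty": 0, "tz": -3.58, "ax": 0, "ay": 0, "az": 0}
    - {"claw": 1, "tx": -7.35, "ty": 0, "tz": -3.58, "ax": 0, "ay": 0, "az": 0}
    - {"claw": 1, "tx": -7.35, "ty": 0, "tz": -3.58, "ax": 0, "ay": 0, "az": 0}

```text
time: 10.6
eef_pos: [0.457, -0.1729, 0.1597]
tcp_rot: [-0.606, 0.365, -0.363, 0.607]
contact_force: [-0.5, 1.6, 3.0]
opening: 0.237
```

Run:
```python
from crank import *
now();gen(-174,[-182,-190,-198,-206,-214,-222])
img,d,P,s=shot("wrist","wrist11")
i2,_,Q,_=shot("side","side11")
cv2.imwrite("pics/m11.png",np.hstack([cv2.resize(img,(480,360)),cv2.resize(i2[90:220,290:430],(320,360))]))
```

```text
t 10.60 th -176.49 r 0.0558 z 0.1597 Frad 0.4 Ftan -1.6 Fz 3.0 op 0.237
-182: -0.69 0.34; -190: -1.33 0.77; -198: -1.90 1.28; -206: -2.39 1.87; -214: -2.79 2.52; -222: -3.11 3.22
```

View pics/m11.png

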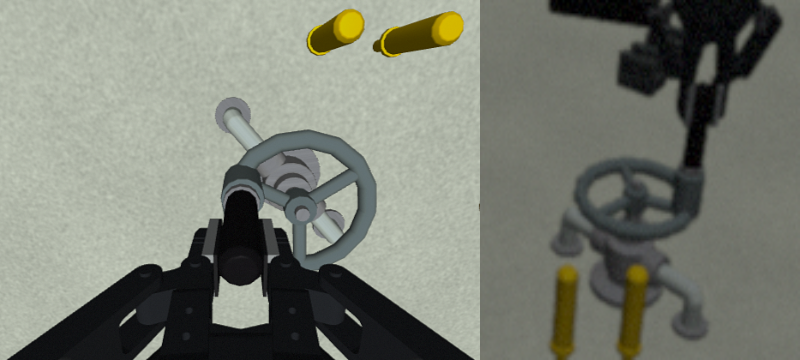

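The handle is home and turning the wheel: the boss is at (240,185), collar on its rim. From here I'll move in small steps, watching for the stop.

Request:
play_rows:
  steps:
    - {"claw": 1, "tx": -0.34, "ty": 0, "tz": 0.16, "ax": 0, "ay": 0, "az": 0}
    - {"claw": 1, "tx": -0.69, "ty": 0, "tz": 0.34, "ax": 0, "ay": 0, "az": 0}
    - {"claw": 1, "tx": -1.02, "ty": 0, "tz": 0.55, "ax": 0, "ay": 0, "az": 0}
    - {"claw": 1, "tx": -1.33, "ty": 0, "tz": 0.77, "ax": 0, "ay": 0, "az": 0}

```text
time: 11.03
eef_pos: [0.4582, -0.1598, 0.1597]
tcp_rot: [0.607, -0.364, 0.364, -0.606]
contact_force: [-0.1, -3.0, 1.7]
opening: 0.24
```

```bash
python3 crank.py -190 -4 4
```

```text
t 11.03 th 169.90 r 0.0554 z 0.1597 Frad -0.5 Ftan 3.0 Fz 1.7 op 0.240
-194: -0.29 0.25; -198: -0.57 0.51; -202: -0.83 0.80; -206: -1.06 1.10
```

Run:
```python
from crank import *
for k in range(18):
    a=-190-16*k; print(a, "tgt TCP", (pos(a-16)-OFF).round(4));gen(a,[a-5,a-10,a-16])
```

```text
-190 tgt TCP [ 0.4633 -0.1454]
-195: -0.36 0.31; -200: -0.70 0.65; -206: -1.06 1.10
-206 tgt TCP [ 0.4718 -0.1327]
-211: -0.26 0.40; -216: -0.49 0.82; -222: -0.72 1.35
-222 tgt TCP [ 0.4836 -0.1229]
-227: -0.14 0.46; -232: -0.25 0.93; -238: -0.32 1.50
-238 tgt TCP [ 0.4975 -0.1166]
-243: -0.01 0.48; -248: 0.02 0.96; -254: 0.11 1.53
-254 tgt TCP [ 0.5127 -0.1145]
-259: 0.12 0.46; -264: 0.28 0.92; -270: 0.52 1.44
-270 tgt TCP [ 0.5279 -0.1166]
-275: 0.24 0.41; -280: 0.52 0.80; -286: 0.90 1.24
-286 tgt TCP [ 0.5418 -0.1229]
-291: 0.35 0.33; -296: 0.72 0.63; -302: 1.21 0.94
-302 tgt TCP [ 0.5536 -0.1327]
-307: 0.43 0.22; -312: 0.87 0.40; -318: 1.42 0.57
-318 tgt TCP [ 0.5621 -0.1454]
-323: 0.47 0.10; -328: 0.95 0.15; -334: 1.52 0.16
-334 tgt TCP [ 0.5669 -0.1599]
-339: 0.48 -0.04; -344: 0.95 -0.12; -350: 1.51 -0.27
-350 tgt TCP [ 0.5674 -0.1752]
-355: 0.45 -0.17; -360: 0.88 -0.38; -366: 1.38 -0.67
-366 tgt TCP [ 0.5637 -0.1901]
-371: 0.39 -0.29; -376: 0.74 -0.60; -382: 1.14 -1.02
-382 tgt TCP [ 0.556  -0.2034]
-387: 0.29 -0.38; -392: 0.55 -0.79; -398: 0.81 -1.30
-398 tgt TCP [ 0.545 -0.214]
-403: 0.18 -0.45; -408: 0.31 -0.91; -414: 0.42 -1.47
-414 tgt TCP [ 0.5315 -0.2212]
-419: 0.05 -0.48; -424: 0.05 -0.96; -430: -0.00 -1.53
-430 tgt TCP [ 0.5165 -0.2244]
-435: -0.09 -0.47; -440: -0.22 -0.93; -446: -0.42 -1.47
-446 tgt TCP [ 0.5013 -0.2233]
-451: -0.21 -0.43; -456: -0.47 -0.84; -462: -0.81 -1.30
-462 tgt TCP [ 0.4869 -0.2181]
-467: -0.32 -0.35; -472: -0.68 -0.68; -478: -1.14 -1.02
```

Request:
play_rows:
  steps:
    - {"claw": 1, "tx": -0.29, "ty": 0, "tz": 0.25, "ax": 0, "ay": 0, "az": 0}
    - {"claw": 1, "tx": -0.57, "ty": 0, "tz": 0.51, "ax": 0, "ay": 0, "az": 0}
    - {"claw": 1, "tx": -0.83, "ty": 0, "tz": 0.8, "ax": 0, "ay": 0, "az": 0}
    - {"claw": 1, "tx": -1.06, "ty": 0, "tz": 1.1, "ax": 0, "ay": 0, "az": 0}

```text
time: 11.37
eef_pos: [0.463, -0.1445, 0.1597]
tcp_rot: [0.606, -0.364, 0.364, -0.606]
contact_force: [-0.3, -4.0, 1.5]
opening: 0.235
```

Request:
play_rows:
  steps:
    - {"claw": 1, "tx": -0.26, "ty": 0, "tz": 0.4, "ax": 0, "ay": 0, "az": 0}
    - {"claw": 1, "tx": -0.49, "ty": 0, "tz": 0.82, "ax": 0, "ay": 0, "az": 0}
    - {"claw": 1, "tx": -0.72, "ty": 0, "tz": 1.35, "ax": 0, "ay": 0, "az": 0}

```text
time: 11.62
eef_pos: [0.4714, -0.1319, 0.1597]
tcp_rot: [0.606, -0.364, 0.364, -0.606]
contact_force: [-0.2, -4.7, 1.4]
opening: 0.244
```

Request:
play_rows:
  steps:
    - {"claw": 1, "tx": -0.14, "ty": 0, "tz": 0.46, "ax": 0, "ay": 0, "az": 0}
    - {"claw": 1, "tx": -0.25, "ty": 0, "tz": 0.93, "ax": 0, "ay": 0, "az": 0}
    - {"claw": 1, "tx": -0.32, "ty": 0, "tz": 1.5, "ax": 0, "ay": 0, "az": 0}

```text
time: 11.87
eef_pos: [0.4831, -0.1219, 0.1597]
tcp_rot: [0.606, -0.364, 0.364, -0.606]
contact_force: [-2.1, -4.3, 3.3]
opening: 0.239
```

Request:
play_rows:
  steps:
    - {"claw": 1, "tx": -0.01, "ty": 0, "tz": 0.48, "ax": 0, "ay": 0, "az": 0}
    - {"claw": 1, "tx": 0.02, "ty": 0, "tz": 0.96, "ax": 0, "ay": 0, "az": 0}
    - {"claw": 1, "tx": 0.11, "ty": 0, "tz": 1.53, "ax": 0, "ay": 0, "az": 0}

```text
time: 12.12
eef_pos: [0.4971, -0.1158, 0.1596]
tcp_rot: [0.606, -0.364, 0.364, -0.606]
contact_force: [-2.5, -3.8, 3.8]
opening: 0.24
```

Request:
play_rows:
  steps:
    - {"claw": 1, "tx": 0.12, "ty": 0, "tz": 0.46, "ax": 0, "ay": 0, "az": 0}
    - {"claw": 1, "tx": 0.28, "ty": 0, "tz": 0.92, "ax": 0, "ay": 0, "az": 0}
    - {"claw": 1, "tx": 0.52, "ty": 0, "tz": 1.44, "ax": 0, "ay": 0, "az": 0}

```text
time: 12.37
eef_pos: [0.5121, -0.1137, 0.1596]
tcp_rot: [0.607, -0.365, 0.363, -0.606]
contact_force: [-2.9, -3.3, 4.1]
opening: 0.239
```

Request:
play_rows:
  steps:
    - {"claw": 1, "tx": 0.24, "ty": 0, "tz": 0.41, "ax": 0, "ay": 0, "az": 0}
    - {"claw": 1, "tx": 0.52, "ty": 0, "tz": 0.8, "ax": 0, "ay": 0, "az": 0}
    - {"claw": 1, "tx": 0.9, "ty": 0, "tz": 1.24, "ax": 0, "ay": 0, "az": 0}

```text
time: 12.62
eef_pos: [0.5269, -0.1156, 0.1596]
tcp_rot: [0.607, -0.365, 0.363, -0.606]
contact_force: [-5.4, -3.0, 6.3]
opening: 0.235
```

Request:
play_rows:
  steps:
    - {"claw": 1, "tx": 0.35, "ty": 0, "tz": 0.33, "ax": 0, "ay": 0, "az": 0}
    - {"claw": 1, "tx": 0.72, "ty": 0, "tz": 0.63, "ax": 0, "ay": 0, "az": 0}
    - {"claw": 1, "tx": 1.21, "ty": 0, "tz": 0.94, "ax": 0, "ay": 0, "az": 0}

```text
time: 12.87
eef_pos: [0.5406, -0.1214, 0.1596]
tcp_rot: [0.606, -0.366, 0.363, -0.606]
contact_force: [-4.6, -2.1, 6.6]
opening: 0.235
```

Request:
play_rows:
  steps:
    - {"claw": 1, "tx": 0.43, "ty": 0, "tz": 0.22, "ax": 0, "ay": 0, "az": 0}
    - {"claw": 1, "tx": 0.87, "ty": 0, "tz": 0.4, "ax": 0, "ay": 0, "az": 0}
    - {"claw": 1, "tx": 1.42, "ty": 0, "tz": 0.57, "ax": 0, "ay": 0, "az": 0}

```text
time: 13.12
eef_pos: [0.5522, -0.1308, 0.1596]
tcp_rot: [-0.606, 0.366, -0.362, 0.606]
contact_force: [-5.6, -0.1, 7.6]
opening: 0.236
```

Request:
play_rows:
  steps:
    - {"claw": 1, "tx": 0.47, "ty": -0.05, "tz": 0.1, "ax": 0, "ay": 0, "az": 0}
    - {"claw": 1, "tx": 0.95, "ty": -0.05, "tz": 0.15, "ax": 0, "ay": 0, "az": 0}
    - {"claw": 1, "tx": 1.52, "ty": -0.05, "tz": 0.16, "ax": 0, "ay": 0, "az": 0}

```text
time: 13.37
eef_pos: [0.5608, -0.1426, 0.1597]
tcp_rot: [-0.605, 0.366, -0.362, 0.607]
contact_force: [-5.0, 0.7, 5.2]
opening: 0.24
```

Request:
play_rows:
  steps:
    - {"claw": 1, "tx": 0.48, "ty": 0, "tz": -0.04, "ax": 0, "ay": 0, "az": 0}
    - {"claw": 1, "tx": 0.95, "ty": 0, "tz": -0.12, "ax": 0, "ay": 0, "az": 0}
    - {"claw": 1, "tx": 1.51, "ty": 0, "tz": -0.27, "ax": 0, "ay": 0, "az": 0}

```text
time: 13.62
eef_pos: [0.566, -0.1566, 0.1597]
tcp_rot: [-0.604, 0.366, -0.362, 0.608]
contact_force: [-3.8, 3.7, 6.9]
opening: 0.238
```

Run:
```python
from crank import *
now()
s=ctrl.get_state();print(R.from_quat(s["tcp_rot"]).as_matrix().round(4))
img,d,P,s=shot("wrist","wrist12")
i2,_,Q,_=shot("side","side12")
cv2.imwrite("pics/m12.png",np.hstack([cv2.resize(img,(480,360)),cv2.resize(i2[90:220,290:430],(320,360))]))
```

```text
t 13.62 th 13.57 r 0.0548 z 0.1597 Frad -2.8 Ftan 4.5 Fz 6.9 op 0.238
[[ 0.4692 -0.0024  0.8831]
 [-0.883   0.0069  0.4692]
 [-0.0073 -1.      0.0011]]
```

View pics/m12.png

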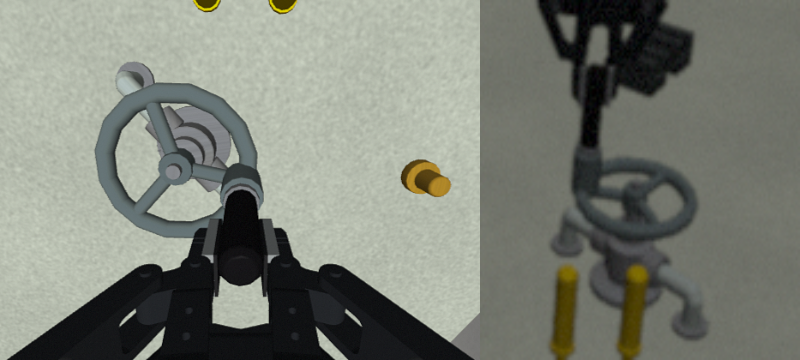

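Turned about 268° so far with normal friction and the handle still home, so I'll keep going.

Request:
play_rows:
  steps:
    - {"claw": 1, "tx": 0.45, "ty": 0, "tz": -0.17, "ax": 0, "ay": 0, "az": 0}
    - {"claw": 1, "tx": 0.88, "ty": 0, "tz": -0.38, "ax": 0, "ay": 0, "az": 0}
    - {"claw": 1, "tx": 1.38, "ty": 0, "tz": -0.67, "ax": 0, "ay": 0, "az": 0}

```text
time: 13.97
eef_pos: [0.5671, -0.1716, 0.1598]
tcp_rot: [-0.604, 0.366, -0.363, 0.608]
contact_force: [-1.6, 3.5, 5.1]
opening: 0.237
```

```bash
python3 -c "
from crank import *
now()"
```

```text
t 13.97 th -2.18 r 0.0545 z 0.1598 Frad -1.7 Ftan 3.4 Fz 5.1 op 0.237
```

Request:
play_rows:
  steps:
    - {"claw": 1, "tx": 0.39, "ty": 0, "tz": -0.29, "ax": 0, "ay": 0, "az": 0}
    - {"claw": 1, "tx": 0.74, "ty": 0, "tz": -0.6, "ax": 0, "ay": 0, "az": 0}
    - {"claw": 1, "tx": 1.14, "ty": 0, "tz": -1.02, "ax": 0, "ay": 0, "az": 0}

```text
time: 14.22
eef_pos: [0.564, -0.1873, 0.1598]
tcp_rot: [-0.604, 0.365, -0.364, 0.608]
contact_force: [-0.6, 3.5, 4.1]
opening: 0.237
```

```bash
python3 -c "
from crank import *
now()"
```

```text
t 14.22 th -19.16 r 0.0543 z 0.1598 Frad -1.7 Ftan 3.2 Fz 4.1 op 0.237
```

Request:
play_rows:
  steps:
    - {"claw": 1, "tx": 0.29, "ty": 0, "tz": -0.38, "ax": 0, "ay": 0, "az": 0}
    - {"claw": 1, "tx": 0.55, "ty": 0, "tz": -0.79, "ax": 0, "ay": 0, "az": 0}
    - {"claw": 1, "tx": 0.81, "ty": 0, "tz": -1.3, "ax": 0, "ay": 0, "az": 0}

```text
time: 14.47
eef_pos: [0.5559, -0.2026, 0.1598]
tcp_rot: [-0.606, 0.364, -0.364, 0.607]
contact_force: [1.5, 2.5, 2.4]
opening: 0.236
```

```bash
python3 -c "
from crank import *
now()"
```

```text
t 14.47 th -37.43 r 0.0544 z 0.1598 Frad -0.4 Ftan 2.9 Fz 2.4 op 0.236
```

Request:
play_rows:
  steps:
    - {"claw": 1, "tx": 0.18, "ty": 0, "tz": -0.45, "ax": 0, "ay": 0, "az": 0}
    - {"claw": 1, "tx": 0.31, "ty": 0, "tz": -0.91, "ax": 0, "ay": 0, "az": 0}
    - {"claw": 1, "tx": 0.42, "ty": 0, "tz": -1.47, "ax": 0, "ay": 0, "az": 0}

```text
time: 14.72
eef_pos: [0.5445, -0.2138, 0.1598]
tcp_rot: [-0.606, 0.364, -0.364, 0.606]
contact_force: [2.0, 1.9, 1.0]
opening: 0.239
```

```bash
python3 -c "
from crank import *
now()"
```

```text
t 14.72 th -54.38 r 0.0545 z 0.1598 Frad -0.4 Ftan 2.7 Fz 1.0 op 0.239
```

Request:
play_rows:
  steps:
    - {"claw": 1, "tx": 0.05, "ty": 0, "tz": -0.48, "ax": 0, "ay": 0, "az": 0}
    - {"claw": 1, "tx": 0.05, "ty": 0, "tz": -0.96, "ax": 0, "ay": 0, "az": 0}
    - {"claw": 1, "tx": 0, "ty": 0, "tz": -1.53, "ax": 0, "ay": 0, "az": 0}

```text
time: 14.97
eef_pos: [0.5308, -0.221, 0.1598]
tcp_rot: [0.606, -0.364, 0.364, -0.606]
contact_force: [2.4, 1.2, 0.3]
opening: 0.236
```

```bash
python3 -c "
from crank import *
now()"
```

```text
t 14.97 th -70.68 r 0.0546 z 0.1598 Frad -0.3 Ftan 2.6 Fz 0.3 op 0.236
```

Request:
play_rows:
  steps:
    - {"claw": 1, "tx": -0.09, "ty": 0, "tz": -0.47, "ax": 0, "ay": 0, "az": 0}
    - {"claw": 1, "tx": -0.22, "ty": 0, "tz": -0.93, "ax": 0, "ay": 0, "az": 0}
    - {"claw": 1, "tx": -0.42, "ty": 0, "tz": -1.47, "ax": 0, "ay": 0, "az": 0}

```text
time: 15.22
eef_pos: [0.5157, -0.224, 0.1599]
tcp_rot: [0.606, -0.364, 0.364, -0.606]
contact_force: [4.1, 0.5, -1.0]
opening: 0.235
```

```bash
python3 -c "
from crank import *
now()"
```

```text
t 15.22 th -86.85 r 0.0546 z 0.1599 Frad -0.3 Ftan 4.2 Fz -1.0 op 0.235
```

Request:
play_rows:
  steps:
    - {"claw": 1, "tx": -0.21, "ty": 0, "tz": -0.43, "ax": 0, "ay": 0, "az": 0}
    - {"claw": 1, "tx": -0.47, "ty": 0, "tz": -0.84, "ax": 0, "ay": 0, "az": 0}
    - {"claw": 1, "tx": -0.81, "ty": 0, "tz": -1.3, "ax": 0, "ay": 0, "az": 0}

```text
time: 15.47
eef_pos: [0.5004, -0.2228, 0.16]
tcp_rot: [0.606, -0.364, 0.364, -0.606]
contact_force: [2.8, -0.2, -0.8]
opening: 0.234
```

```bash
python3 -c "
from crank import *
now()"
```

```text
t 15.47 th -102.98 r 0.0547 z 0.1600 Frad -0.5 Ftan 2.8 Fz -0.8 op 0.234
```

Request:
play_rows:
  steps:
    - {"claw": 1, "tx": -0.32, "ty": 0, "tz": -0.35, "ax": 0, "ay": 0, "az": 0}
    - {"claw": 1, "tx": -0.68, "ty": 0, "tz": -0.68, "ax": 0, "ay": 0, "az": 0}
    - {"claw": 1, "tx": -1.14, "ty": 0, "tz": -1.02, "ax": 0, "ay": 0, "az": 0}

```text
time: 15.72
eef_pos: [0.4892, -0.2184, 0.1607]
tcp_rot: [-0.605, 0.361, -0.368, 0.607]
contact_force: [13.5, -1.9, -6.0]
opening: 0.237
```

```bash
python3 -c "
from crank import *
now()
gen(-478,[-484,-490,-496]);gen(-494,[-500,-506])
"
```

```text
t 15.72 th -115.64 r 0.0542 z 0.1607 Frad -4.1 Ftan 13.0 Fz -6.0 op 0.237
-484: -0.49 -0.30; -490: -1.02 -0.54; -496: -1.56 -0.73
-500: -0.56 -0.15; -506: -1.12 -0.24
```

The tangential force jumped to 13 N, which looks like the stop. I'll hold and check.

Request:
play_rows:
  steps:
    - {"claw": 1, "tx": -0.1, "ty": 0, "tz": -0.08, "ax": 0, "ay": 0, "az": 0}
    - {"claw": 1, "tx": -0.2, "ty": 0, "tz": -0.14, "ax": 0, "ay": 0, "az": 0}
    - {"claw": 1, "tx": -0.2, "ty": 0, "tz": -0.14, "ax": 0, "ay": 0, "az": 0}
    - {"claw": 1, "tx": -0.2, "ty": 0, "tz": -0.14, "ax": 0, "ay": 0, "az": 0}

```text
time: 16.05
eef_pos: [0.4882, -0.2171, 0.1612]
tcp_rot: [-0.605, 0.36, -0.369, 0.607]
contact_force: [12.0, -1.7, -5.8]
opening: 0.237
```

Run:
```python
from crank import *
now()
s=ctrl.get_state();print(R.from_quat(s["tcp_rot"]).as_matrix().round(4))
img,d,P,s=shot("wrist","wrist13")
i2,_,Q,_=shot("side","side13")
cv2.imwrite("pics/m13.png",np.hstack([cv2.resize(img,(480,360)),cv2.resize(i2[90:220,290:430],(320,360))]))
```

```text
t 16.05 th -117.23 r 0.0535 z 0.1612 Frad -4.0 Ftan 11.4 Fz -5.8 op 0.237
[[ 0.469   0.0126  0.8831]
 [-0.8831 -0.0034  0.4691]
 [ 0.0089 -0.9999  0.0096]]
```

View pics/m13.png

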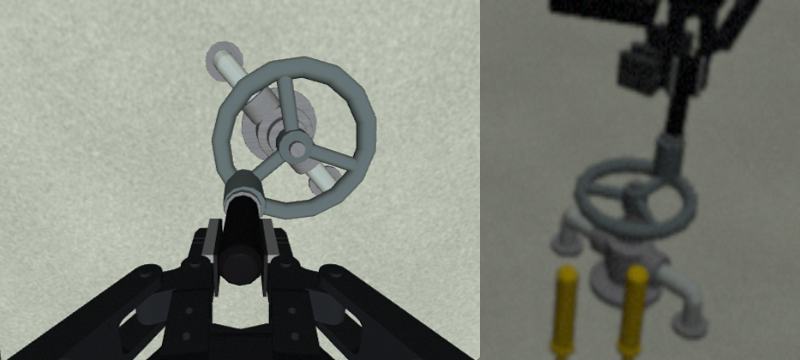

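```bash
cat > spoke.py <<'E'
from h import *
def spoke(n,mod=120):
    W=np.load(f"pics/{n}.npz");P=W["P"]
    out=[]
    q=P.reshape(-1,3);k=(q[:,2]>.09)&(q[:,2]<.112);q=q[k]
    d=q[:,:2]-np.array([.5137,-.1700]);rr=np.hypot(*d.T);k=(rr>.018)&(rr<.046);d=d[k]
    th=np.degrees(np.arctan2(d[:,1],d[:,0]))
    # iterative circular mean mod 120
    m=np.degrees(np.angle(np.mean(np.exp(3j*np.radians(th)))))/3
    for _ in range(5):
        e=(th-m+60)%120-60; m=m+np.mean(e[abs(e)<18])
    e=(th-m+60)%120-60; idx=np.round((th-m-e)/120).astype(int)%3
    per=[(m+120*i+np.median(e[(idx==i)&(abs(e)<18)]),((idx==i)&(abs(e)<18)).sum()) for i in range(3) if ((idx==i)&(abs(e)<18)).sum()>10]
    return m,len(th),per
if __name__=="__main__":
    import sys
    for n in sys.argv[1:]: print(n,spoke(n))
E
python3 spoke.py wrist1 wrist7 wrist10 wrist11 wrist12 wrist13 side10 side11 side12 side13
```

```text
wrist1 (np.float64(41.78066713407825), 1161, [(np.float64(38.7931214709798), np.int64(388)), (np.float64(163.34126935508698), np.int64(464)), (np.float64(282.3865154175073), np.int64(307))])
wrist7 (np.float64(41.982650834211015), 1624, [(np.float64(41.662602700612226), np.int64(578)), (np.float64(162.4908469582446), np.int64(620)), (np.float64(281.40813641198844), np.int64(424))])
wrist10 (np.float64(41.861878826231724), 2308, [(np.float64(43.86734822331329), np.int64(779)), (np.float64(161.29891152544516), np.int64(827)), (np.float64(280.01496056898816), np.int64(699))])
wrist11 (np.float64(-57.48005422178248), 1561, [(np.float64(-59.975173101672645), np.int64(484)), (np.float64(67.51345218963907), np.int64(665)), (np.float64(177.00171682657452), np.int64(405))])
wrist12 (np.float64(15.364338270448131), 1917, [(np.float64(20.72863850077926), np.int64(566)), (np.float64(132.3258090233479), np.int64(757)), (np.float64(254.43371812461018), np.int64(584))])
wrist13 (np.float64(9.205867147623152), 2077, [(np.float64(11.163569315481226), np.int64(657)), (np.float64(130.95881853154486), np.int64(783)), (np.float64(244.4448553319799), np.int64(632))])
side10 (np.float64(39.98445807815476), 174, [(np.float64(51.56938094614287), np.int64(34)), (np.float64(154.20665153189782), np.int64(54)), (np.float64(276.57613208122564), np.int64(55))])
side11 (np.float64(-60.0059408727902), 134, [(np.float64(-55.84225892201106), np.int64(31)), (np.float64(73.03612994361254), np.int64(25)), (np.float64(172.49065499066242), np.int64(53))])
side12 (np.float64(17.116765495052356), 142, [(np.float64(27.185139947094676), np.int64(53)), (np.float64(130.59087801181846), np.int64(40)), (np.float64(244.31174927275762), np.int64(21))])
side13 (np.float64(9.00981688494656), 158, [(np.float64(18.26096876646352), np.int64(45)), (np.float64(126.42254669627599), np.int64(39)), (np.float64(239.28239751138648), np.int64(46))])
```

The spokes put the boss at about -111°. That is 393° (6.86 rad) from the start and within the stated range. To confirm, I'll push 2 mm more and check that the wheel does not move.

Request:
play_rows:
  steps:
    - {"claw": 1, "tx": -0.15, "ty": 0.05, "tz": -0.13, "ax": 0, "ay": 0, "az": 0}
    - {"claw": 1, "tx": -0.15, "ty": 0.05, "tz": -0.13, "ax": 0, "ay": 0, "az": 0}
    - {"claw": 1, "tx": -0.15, "ty": 0.05, "tz": -0.13, "ax": 0, "ay": 0, "az": 0}

```text
time: 16.4
eef_pos: [0.4875, -0.2165, 0.1612]
tcp_rot: [-0.604, 0.359, -0.37, 0.608]
contact_force: [15.0, -1.8, -5.5]
opening: 0.238
```

Run:
```python
from crank import *
now()
img,d,P,s=shot("wrist","wrist14")
i2,_,Q,_=shot("side","side14")
i3,_,Q,_=shot("top","top14")
cv2.imwrite("pics/m14.png",np.hstack([cv2.resize(img[150:330,180:400],(440,360)),cv2.resize(i2[90:220,290:430],(320,360))]))
import spoke
for n in("wrist14","side14","top14","top0"):print(n,spoke.spoke(n))
```

```text
t 16.40 th -118.21 r 0.0533 z 0.1612 Frad -5.6 Ftan 14.1 Fz -5.5 op 0.238
wrist14 (np.float64(9.199078053156391), 2066, [(np.float64(11.274199767381365), np.int64(650)), (np.float64(131.0093464130639), np.int64(776)), (np.float64(244.31260259970838), np.int64(633))])
side14 (np.float64(8.699876950251813), 158, [(np.float64(19.46981744070313), np.int64(47)), (np.float64(126.0190335253546), np.int64(38)), (np.float64(238.9610453844638), np.int64(51))])
top14 (np.float64(9.48068948283001), 158, [(np.float64(12.978967283408616), np.int64(54)), (np.float64(129.11671781647797), np.int64(52)), (np.float64(244.85027341940173), np.int64(52))])
top0 (np.float64(42.17132850614884), 161, [(np.float64(46.84631531723191), np.int64(51)), (np.float64(159.18507921651312), np.int64(56)), (np.float64(281.22128702183204), np.int64(51))])
```

View pics/m14.png

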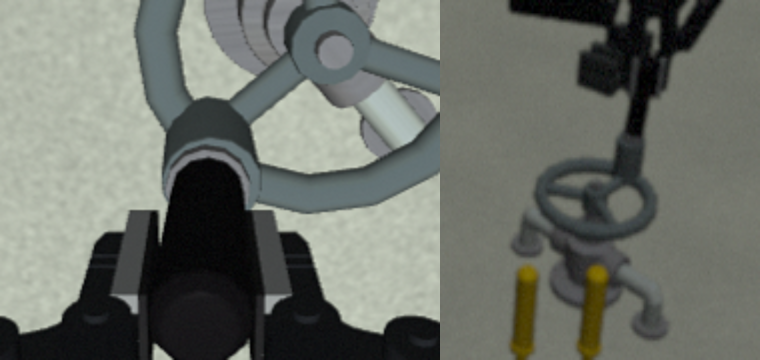

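The wheel did not move under 14 N (spokes 9.2° before and after), so it is on its stop with the boss at -110.8°. Now I'll back off and see how the handle sits.

Run:
```python
from crank import *
p0=pos(-118)+(-.0035)*X+(-.0027)*Z
for a in(-112,-106,-100,-94,-88):
    d=pos(a)-p0;print(a,(d@X*100).round(2),(d@Z*100).round(2))
```

```text
-112 0.81 0.62
-106 1.23 1.01
-100 1.61 1.44
-94 1.94 1.91
-88 2.22 2.42
```

Request:
play_rows:
  steps:
    - {"claw": 1, "tx": 0.4, "ty": 0, "tz": 0.3, "ax": 0, "ay": 0, "az": 0}
    - {"claw": 1, "tx": 0.81, "ty": 0, "tz": 0.62, "ax": 0, "ay": 0, "az": 0}
    - {"claw": 1, "tx": 1.23, "ty": 0, "tz": 1.01, "ax": 0, "ay": 0, "az": 0}
    - {"claw": 1, "tx": 1.61, "ty": 0, "tz": 1.44, "ax": 0, "ay": 0, "az": 0}
    - {"claw": 1, "tx": 1.94, "ty": 0, "tz": 1.91, "ax": 0, "ay": 0, "az": 0}
    - {"claw": 1, "tx": 2.22, "ty": 0, "tz": 2.42, "ax": 0, "ay": 0, "az": 0}
    - {"claw": 1, "tx": 2.22, "ty": 0, "tz": 2.42, "ax": 0, "ay": 0, "az": 0}

```text
time: 17.13
eef_pos: [0.514, -0.2231, 0.1599]
tcp_rot: [-0.606, 0.365, -0.363, 0.606]
contact_force: [-1.1, 3.2, 4.7]
opening: 0.237
```

Run:
```python
from crank import *
now()
s=ctrl.get_state();print(R.from_quat(s["tcp_rot"]).as_matrix().round(4))
img,d,P,s=shot("wrist","wrist15")
i2,_,Q,_=shot("side","side15")
cv2.imwrite("pics/m15.png",np.hstack([cv2.resize(img[150:330,180:400],(440,360)),cv2.resize(i2[90:220,290:430],(320,360))]))
import spoke
for n in("wrist15",):print(n,spoke.spoke(n))
gen(-88,[-88+12*i for i in range(1,13)])
```

```text
t 17.13 th -88.65 r 0.0536 z 0.1599 Frad -3.2 Ftan -1.0 Fz 4.7 op 0.237
[[ 0.4702 -0.0027  0.8825]
 [-0.8825  0.0023  0.4702]
 [-0.0033 -1.     -0.0013]]
wrist15 (np.float64(32.18301416982406), 2278, [(np.float64(34.26071009424285), np.int64(756)), (np.float64(152.16871813105683), np.int64(829)), (np.float64(269.56129870718564), np.int64(688))])
-76: 0.39 1.08; -64: 0.55 2.22; -52: 0.47 3.37; -40: 0.16 4.47; -28: -0.38 5.49; -16: -1.12 6.37; -4: -2.03 7.08; 8: -3.06 7.58; 20: -4.17 7.86; 32: -5.32 7.90; 44: -6.46 7.70; 56: -7.52 7.27
```

View pics/m15.png

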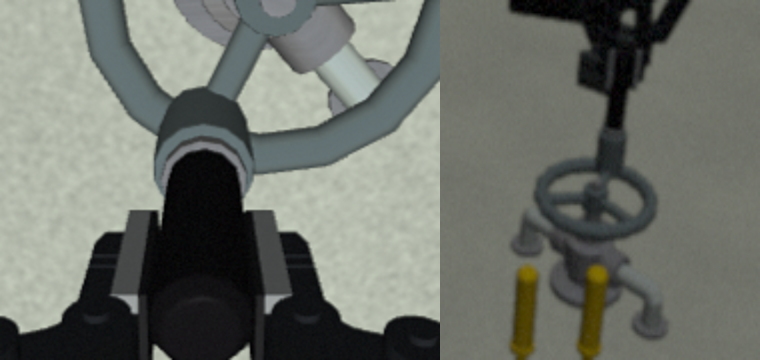

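The boss is at -87.8° for a commanded -88°, with low forces. Cranking open.

Request:
play_rows:
  steps:
    - {"claw": 1, "tx": 0.39, "ty": 0, "tz": 1.08, "ax": 0, "ay": 0, "az": 0}
    - {"claw": 1, "tx": 0.55, "ty": 0, "tz": 2.22, "ax": 0, "ay": 0, "az": 0}
    - {"claw": 1, "tx": 0.47, "ty": 0, "tz": 3.37, "ax": 0, "ay": 0, "az": 0}
    - {"claw": 1, "tx": 0.16, "ty": 0, "tz": 4.47, "ax": 0, "ay": 0, "az": 0}
    - {"claw": 1, "tx": -0.38, "ty": 0, "tz": 5.49, "ax": 0, "ay": 0, "az": 0}
    - {"claw": 1, "tx": -1.12, "ty": 0, "tz": 6.37, "ax": 0, "ay": 0, "az": 0}
    - {"claw": 1, "tx": -2.03, "ty": 0, "tz": 7.08, "ax": 0, "ay": 0, "az": 0}
    - {"claw": 1, "tx": -3.06, "ty": 0, "tz": 7.58, "ax": 0, "ay": 0, "az": 0}
    - {"claw": 1, "tx": -4.17, "ty": 0, "tz": 7.86, "ax": 0, "ay": 0, "az": 0}
    - {"claw": 1, "tx": -5.32, "ty": 0, "tz": 7.9, "ax": 0, "ay": 0, "az": 0}
    - {"claw": 1, "tx": -6.46, "ty": 0, "tz": 7.7, "ax": 0, "ay": 0, "az": 0}
    - {"claw": 1, "tx": -7.52, "ty": 0, "tz": 7.27, "ax": 0, "ay": 0, "az": 0}

```text
time: 18.23
eef_pos: [0.5436, -0.1229, 0.1602]
tcp_rot: [-0.606, 0.362, -0.365, 0.607]
contact_force: [0.9, -3.8, 3.9]
opening: 0.236
```

```bash
python3 crank.py 56 12 12
```

```text
t 18.23 th 56.41 r 0.0559 z 0.1602 Frad -2.6 Ftan -2.8 Fz 3.9 op 0.236
68: -0.95 -0.64; 80: -1.75 -1.47; 92: -2.36 -2.44; 104: -2.76 -3.52; 116: -2.92 -4.66; 128: -2.84 -5.81; 140: -2.52 -6.92; 152: -1.98 -7.93; 164: -1.24 -8.81; 176: -0.34 -9.52; 188: 0.70 -10.02; 200: 1.81 -10.30
```

Request:
play_rows:
  steps:
    - {"claw": 1, "tx": -0.95, "ty": 0, "tz": -0.64, "ax": 0, "ay": 0, "az": 0}
    - {"claw": 1, "tx": -1.75, "ty": 0, "tz": -1.47, "ax": 0, "ay": 0, "az": 0}
    - {"claw": 1, "tx": -2.36, "ty": 0, "tz": -2.44, "ax": 0, "ay": 0, "az": 0}
    - {"claw": 1, "tx": -2.76, "ty": 0, "tz": -3.52, "ax": 0, "ay": 0, "az": 0}
    - {"claw": 1, "tx": -2.92, "ty": 0, "tz": -4.66, "ax": 0, "ay": 0, "az": 0}
    - {"claw": 1, "tx": -2.84, "ty": 0, "tz": -5.81, "ax": 0, "ay": 0, "az": 0}
    - {"claw": 1, "tx": -2.52, "ty": 0, "tz": -6.92, "ax": 0, "ay": 0, "az": 0}
    - {"claw": 1, "tx": -1.98, "ty": 0, "tz": -7.93, "ax": 0, "ay": 0, "az": 0}
    - {"claw": 1, "tx": -1.24, "ty": 0, "tz": -8.81, "ax": 0, "ay": 0, "az": 0}
    - {"claw": 1, "tx": -0.34, "ty": 0, "tz": -9.52, "ax": 0, "ay": 0, "az": 0}
    - {"claw": 1, "tx": 0.7, "ty": 0, "tz": -10.02, "ax": 0, "ay": 0, "az": 0}
    - {"claw": 1, "tx": 1.81, "ty": 0, "tz": -10.3, "ax": 0, "ay": 0, "az": 0}

```text
time: 19.23
eef_pos: [0.4591, -0.1864, 0.1598]
tcp_rot: [-0.605, 0.366, -0.363, 0.607]
contact_force: [0.7, 4.3, 7.1]
opening: 0.235
```

Run:
```python
from crank import *
now();gen(200,[200+12*i for i in range(1,13)])
img,d,P,s=shot("wrist","wrist16")
i2,_,Q,_=shot("side","side16")
cv2.imwrite("pics/m16.png",np.hstack([cv2.resize(img[150:330,180:400],(440,360)),cv2.resize(i2[90:220,290:430],(320,360))]))
import spoke
for n in("wrist16",):print(n,spoke.spoke(n))
```

```text
t 19.23 th -162.52 r 0.0562 z 0.1598 Frad -2.0 Ftan -3.9 Fz 7.1 op 0.235
212: 1.15 -0.04; 224: 2.28 0.16; 236: 3.35 0.59; 248: 4.30 1.23; 260: 5.10 2.06; 272: 5.71 3.03; 284: 6.10 4.11; 296: 6.26 5.25; 308: 6.18 6.40; 320: 5.87 7.50; 332: 5.33 8.52; 344: 4.59 9.40
wrist16 (np.float64(-41.56104883306499), 1722, [(np.float64(-42.78263149967286), np.int64(520)), (np.float64(82.78990188402283), np.int64(703)), (np.float64(192.8433635485763), np.int64(489))])
```

View pics/m16.png

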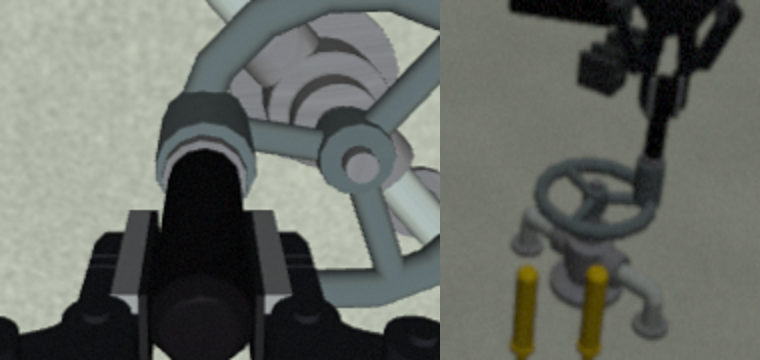

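The handle is still home and the wheel is following, with the boss at about 198° for a commanded 200°.

Request:
play_rows:
  steps:
    - {"claw": 1, "tx": 1.15, "ty": -0.03, "tz": -0.04, "ax": 0, "ay": 0, "az": 0}
    - {"claw": 1, "tx": 2.28, "ty": -0.03, "tz": 0.16, "ax": 0, "ay": 0, "az": 0}
    - {"claw": 1, "tx": 3.35, "ty": -0.03, "tz": 0.59, "ax": 0, "ay": 0, "az": 0}
    - {"claw": 1, "tx": 4.3, "ty": -0.03, "tz": 1.23, "ax": 0, "ay": 0, "az": 0}
    - {"claw": 1, "tx": 5.1, "ty": -0.03, "tz": 2.06, "ax": 0, "ay": 0, "az": 0}
    - {"claw": 1, "tx": 5.71, "ty": -0.03, "tz": 3.03, "ax": 0, "ay": 0, "az": 0}
    - {"claw": 1, "tx": 6.1, "ty": -0.03, "tz": 4.11, "ax": 0, "ay": 0, "az": 0}
    - {"claw": 1, "tx": 6.26, "ty": -0.03, "tz": 5.25, "ax": 0, "ay": 0, "az": 0}
    - {"claw": 1, "tx": 6.18, "ty": -0.03, "tz": 6.4, "ax": 0, "ay": 0, "az": 0}
    - {"claw": 1, "tx": 5.87, "ty": -0.03, "tz": 7.5, "ax": 0, "ay": 0, "az": 0}
    - {"claw": 1, "tx": 5.33, "ty": -0.03, "tz": 8.52, "ax": 0, "ay": 0, "az": 0}
    - {"claw": 1, "tx": 4.59, "ty": -0.03, "tz": 9.4, "ax": 0, "ay": 0, "az": 0}

```text
time: 20.33
eef_pos: [0.563, -0.1852, 0.16]
tcp_rot: [0.608, -0.365, 0.362, -0.605]
contact_force: [-4.2, -2.6, 6.6]
opening: 0.236
```

```bash
python3 crank.py 344 12 12
```

```text
t 20.33 th -17.35 r 0.0527 z 0.1600 Frad -3.3 Ftan -3.8 Fz 6.6 op 0.236
356: -0.91 0.71; 368: -1.94 1.21; 380: -3.05 1.49; 392: -4.20 1.53; 404: -5.34 1.33; 416: -6.40 0.90; 428: -7.36 0.26; 440: -8.15 -0.57; 452: -8.76 -1.54; 464: -9.16 -2.62; 476: -9.32 -3.76; 488: -9.24 -4.91
```

Request:
play_rows:
  steps:
    - {"claw": 1, "tx": -0.91, "ty": -0.02, "tz": 0.71, "ax": 0, "ay": 0, "az": 0}
    - {"claw": 1, "tx": -1.94, "ty": -0.02, "tz": 1.21, "ax": 0, "ay": 0, "az": 0}
    - {"claw": 1, "tx": -3.05, "ty": -0.02, "tz": 1.49, "ax": 0, "ay": 0, "az": 0}
    - {"claw": 1, "tx": -4.2, "ty": -0.02, "tz": 1.53, "ax": 0, "ay": 0, "az": 0}
    - {"claw": 1, "tx": -5.34, "ty": -0.02, "tz": 1.33, "ax": 0, "ay": 0, "az": 0}
    - {"claw": 1, "tx": -6.4, "ty": -0.02, "tz": 0.9, "ax": 0, "ay": 0, "az": 0}
    - {"claw": 1, "tx": -7.36, "ty": -0.02, "tz": 0.26, "ax": 0, "ay": 0, "az": 0}
    - {"claw": 1, "tx": -8.15, "ty": -0.02, "tz": -0.57, "ax": 0, "ay": 0, "az": 0}
    - {"claw": 1, "tx": -8.76, "ty": -0.02, "tz": -1.54, "ax": 0, "ay": 0, "az": 0}
    - {"claw": 1, "tx": -9.16, "ty": -0.02, "tz": -2.62, "ax": 0, "ay": 0, "az": 0}
    - {"claw": 1, "tx": -9.32, "ty": -0.02, "tz": -3.76, "ax": 0, "ay": 0, "az": 0}
    - {"claw": 1, "tx": -9.24, "ty": -0.02, "tz": -4.91, "ax": 0, "ay": 0, "az": 0}

```text
time: 21.33
eef_pos: [0.4776, -0.1236, 0.16]
tcp_rot: [-0.605, 0.364, -0.364, 0.608]
contact_force: [3.1, 2.6, 5.1]
opening: 0.238
```

Run:
```python
from crank import *
now();gen(488,[500,512,524,536,548,560,572,582,592,600,606,609])
img,d,P,s=shot("wrist","wrist17")
i2,_,Q,_=shot("side","side17")
cv2.imwrite("pics/m17.png",np.hstack([cv2.resize(img[150:330,180:400],(440,360)),cv2.resize(i2[90:220,290:430],(320,360))]))
import spoke
for n in("wrist17",):print(n,spoke.spoke(n))
```

```text
t 21.33 th 127.35 r 0.0578 z 0.1600 Frad 0.1 Ftan -4.1 Fz 5.1 op 0.238
500: 0.32 -1.11; 512: 0.86 -2.12; 524: 1.59 -3.00; 536: 2.50 -3.71; 548: 3.53 -4.21; 560: 4.65 -4.49; 572: 5.80 -4.53; 582: 6.74 -4.38; 592: 7.65 -4.07; 600: 8.33 -3.71; 606: 8.80 -3.38; 609: 9.02 -3.20
wrist17 (np.float64(11.890979918772741), 81, [(np.float64(12.48330221947556), np.int64(81))])
```

View pics/m17.png

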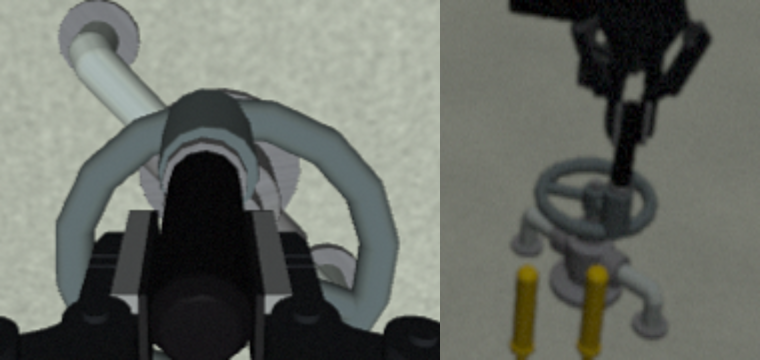

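Handle still home at about 128°. Cranking the last 121°.

Request:
play_rows:
  steps:
    - {"claw": 1, "tx": 0.32, "ty": -0.02, "tz": -1.11, "ax": 0, "ay": 0, "az": 0}
    - {"claw": 1, "tx": 0.86, "ty": -0.02, "tz": -2.12, "ax": 0, "ay": 0, "az": 0}
    - {"claw": 1, "tx": 1.59, "ty": -0.02, "tz": -3, "ax": 0, "ay": 0, "az": 0}
    - {"claw": 1, "tx": 2.5, "ty": -0.02, "tz": -3.71, "ax": 0, "ay": 0, "az": 0}
    - {"claw": 1, "tx": 3.53, "ty": -0.02, "tz": -4.21, "ax": 0, "ay": 0, "az": 0}
    - {"claw": 1, "tx": 4.65, "ty": -0.02, "tz": -4.49, "ax": 0, "ay": 0, "az": 0}
    - {"claw": 1, "tx": 5.8, "ty": -0.02, "tz": -4.53, "ax": 0, "ay": 0, "az": 0}
    - {"claw": 1, "tx": 6.74, "ty": -0.02, "tz": -4.38, "ax": 0, "ay": 0, "az": 0}
    - {"claw": 1, "tx": 7.65, "ty": -0.02, "tz": -4.07, "ax": 0, "ay": 0, "az": 0}
    - {"claw": 1, "tx": 8.33, "ty": -0.02, "tz": -3.71, "ax": 0, "ay": 0, "az": 0}
    - {"claw": 1, "tx": 8.8, "ty": -0.02, "tz": -3.38, "ax": 0, "ay": 0, "az": 0}
    - {"claw": 1, "tx": 9.02, "ty": -0.02, "tz": -3.2, "ax": 0, "ay": 0, "az": 0}

```text
time: 22.43
eef_pos: [0.4908, -0.2199, 0.1598]
tcp_rot: [-0.606, 0.367, -0.362, 0.606]
contact_force: [-1.7, 4.5, 7.9]
opening: 0.239
```

Request:
play_rows:
  steps:
    - {"claw": 1, "tx": 0, "ty": 0, "tz": 0, "ax": 0, "ay": 0, "az": 0}
    - {"claw": 1, "tx": 0, "ty": 0, "tz": 0, "ax": 0, "ay": 0, "az": 0}
    - {"claw": 1, "tx": 0, "ty": 0, "tz": 0, "ax": 0, "ay": 0, "az": 0}

```text
time: 22.68
eef_pos: [0.4911, -0.2199, 0.1598]
tcp_rot: [-0.606, 0.366, -0.363, 0.606]
contact_force: [0.2, 3.1, 5.7]
opening: 0.235
```

Run:
```python
from crank import *
now();gen(609,[603,606,609,611,612,614])
img,d,P,s=shot("wrist","wrist18")
i2,_,Q,_=shot("side","side18")
i3,_,Q,_=shot("top","top18")
cv2.imwrite("pics/m18.png",np.hstack([cv2.resize(img[150:330,180:400],(440,360)),cv2.resize(i2[90:220,290:430],(320,360))]))
import spoke
for n in("wrist18","wrist14","side18","side14","top18","top14"):print(n,spoke.spoke(n))
```

```text
t 22.68 th -113.22 r 0.0548 z 0.1598 Frad -2.9 Ftan -1.1 Fz 5.7 op 0.235
603: -0.45 -0.35; 606: -0.22 -0.18; 609: 0.00 0.00; 611: 0.14 0.13; 612: 0.21 0.19; 614: 0.35 0.33
wrist18 (np.float64(7.813550476280854), 2122, [(np.float64(9.669113785864775), np.int64(675)), (np.float64(129.552533887202), np.int64(804)), (np.float64(243.37927375302513), np.int64(635))])
wrist14 (np.float64(9.199078053156391), 2066, [(np.float64(11.274199767381365), np.int64(650)), (np.float64(131.0093464130639), np.int64(776)), (np.float64(244.31260259970838), np.int64(633))])
side18 (np.float64(9.44166012255065), 158, [(np.float64(18.549605218780677), np.int64(50)), (np.float64(127.81338249373337), np.int64(39)), (np.float64(238.35521879657398), np.int64(39))])
side14 (np.float64(8.699876950251813), 158, [(np.float64(19.46981744070313), np.int64(47)), (np.float64(126.0190335253546), np.int64(38)), (np.float64(238.9610453844638), np.int64(51))])
top18 (np.float64(8.21159130464394), 162, [(np.float64(11.235153565640084), np.int64(54)), (np.float64(128.27605672609158), np.int64(54)), (np.float64(244.48739569418322), np.int64(52))])
top14 (np.float64(9.48068948283001), 158, [(np.float64(12.978967283408616), np.int64(54)), (np.float64(129.11671781647797), np.int64(52)), (np.float64(244.85027341940173), np.int64(52))])
```

View pics/m18.png

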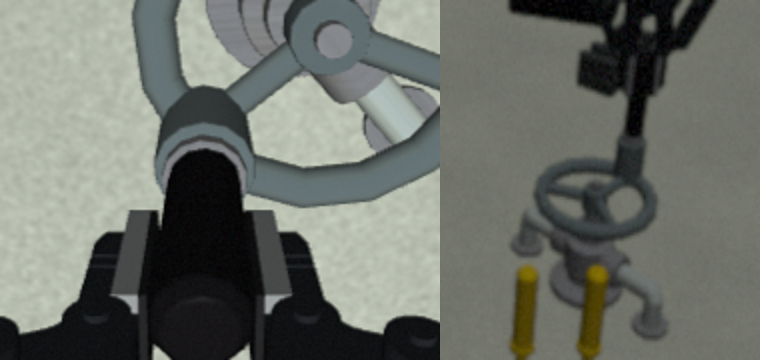

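The wheel is about 1.4° short of its stop reading plus 720°. I'll nudge it forward and let it settle.

Request:
play_rows:
  steps:
    - {"claw": 1, "tx": 0.12, "ty": -0.02, "tz": 0.11, "ax": 0, "ay": 0, "az": 0}
    - {"claw": 1, "tx": 0.12, "ty": -0.02, "tz": 0.11, "ax": 0, "ay": 0, "az": 0}
    - {"claw": 1, "tx": 0.12, "ty": -0.02, "tz": 0.11, "ax": 0, "ay": 0, "az": 0}
    - {"claw": 1, "tx": 0.12, "ty": -0.02, "tz": 0.11, "ax": 0, "ay": 0, "az": 0}
    - {"claw": 1, "tx": 0.12, "ty": -0.02, "tz": 0.11, "ax": 0, "ay": 0, "az": 0}
    - {"claw": 1, "tx": 0.12, "ty": -0.02, "tz": 0.11, "ax": 0, "ay": 0, "az": 0}
    - {"claw": 1, "tx": 0.12, "ty": -0.02, "tz": 0.11, "ax": 0, "ay": 0, "az": 0}
    - {"claw": 1, "tx": 0.12, "ty": -0.02, "tz": 0.11, "ax": 0, "ay": 0, "az": 0}

```text
time: 23.5
eef_pos: [0.4919, -0.2202, 0.1598]
tcp_rot: [-0.606, 0.367, -0.362, 0.606]
contact_force: [-1.2, 2.6, 7.3]
opening: 0.236
```

Run:
```python
from crank import *
now()
img,d,P,s=shot("wrist","wrist19")
i3,_,Q,_=shot("top","top19")
now(); print(np.abs(ctrl.get_state()["dq"]).max())
import spoke
for n in("wrist19","top19"):print(n,spoke.spoke(n)[0])
```

```text
t 23.50 th -112.33 r 0.0548 z 0.1598 Frad -1.9 Ftan -2.1 Fz 7.3 op 0.236
t 23.60 th -112.34 r 0.0548 z 0.1598 Frad -3.1 Ftan -2.5 Fz 6.3 op 0.238
0.0018013412126058749
wrist19 8.532827035990467
top19 9.03911087355099
```

View pics/top19.png

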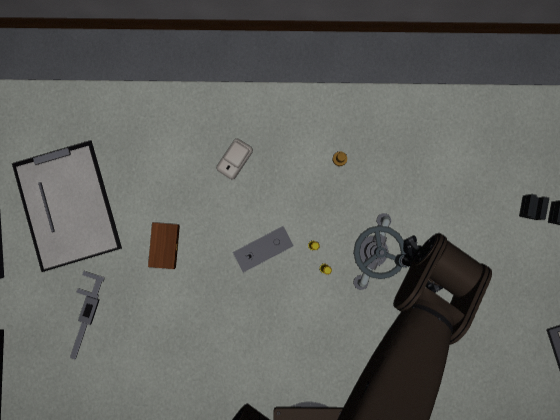

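The wheel is within 0.7° of exactly two turns and everything is still. In the top view the gauge (249,256), mouse, bushing, case and yellow pieces are where they started. Handing in.

```bash
python3 -c "
from plant import ctrl
print(ctrl.sign_off())"
```

```text
the job is handed in; nothing more can be done
None
```

I pulled the handle from its holder, pushed it home in the wheel's socket and cranked clockwise about 393° to the stop. I then cranked back open two full turns and handed in at 23.6 s, still gripping the handle. The sign-off gives no verdict.

- **Stop:** the tangential force rose from about 3 N to 14 N. A further 2 mm push left the wheel's spokes where they were (9.2° both times), so I took this as closed.
- **Final angle:** the spoke readings ended 0.4° to 0.7° short of two turns (9.04° against 9.48° from the top camera, 8.5° against 9.2° from the wrist camera). The allowance is about 11°.
- **At hand-in:** the arm was still and the opening reading matched the grip on the handle. I last saw the collar on the socket rim just before a final nudge of about 1.6 mm.
- **Handle tilt:** it leaned a few degrees in the fingers while pressed on the stop, and a little of that remained afterwards. It stayed in the socket throughout.
- **Other things on the bench:** in the last top picture the plug gauge, mouse, bushing, case and yellow look-alikes were where they started. I checked that by eye and did not measure it.

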